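# Clear the cup off the spice keeper and hold its lock open

### The arm

A 6-joint arm with a two-finger parallel gripper is mounted at the origin on the work surface. World frame = base frame: x ahead of the robot, y to its left, z up, the work surface at z = 0. Lengths are in m, angles in rad, forces in N, time in s.
With the tool pointing down it reaches from about 0.35 to 0.85 m from the base axis. Payload 8.1 kg.
Tool frame: the origin (TCP) lies on the front face of the gripper's body, between the roots of the fingers; the fingertips stand 73 mm ahead of it and the grasp point (between the pads) lies 54 mm ahead of it; x points along the fingers, z is the direction in which the jaws open and shut, and the axes are right-handed (so a half turn about x gives the same grasp; the last joint's range is limited). The gripper opens to 85 mm and grips with 20 to 120 N. Pads are 22 mm wide; open, the fingers measure 114 mm over their backs; the gripper's body (76 mm by 85 mm) begins 54 mm behind the grasp point. The pads swing forward as they close: fully open they stand 13 mm farther back than shut.
Start: joints at [1.099, 0.13, 1.488, -0, 1.523, -0.085], TCP at [0.226, 0.556, 0.304] pointing down, gripper open.
Joint ranges: [-2.96, 2.96], [-0.89, 2.26], [0.02, 2.5], [-1.34, 4.48], [0, 2.73], [-2.66, 2.66]. Speed limits (rad/s): [2.39, 2.39, 2.79, 3.14, 3.14, 3.14].

### API

Orientations are given as a 3x3 rotation matrix whose columns are the frame's x, y, z axes.
In Python, from rig import ctrl gives the robot as it stands.
- The arm moves only by the tool drive_tool, never from a script. Its arguments are lists of equal length, an entry for each row: "dp": the shift along the tool's x, y, z in units of 30 mm (1.0 is 30 mm), a list of three; "rot": the turn, a rotation vector about the tool's x, y, z in units of 5 degrees (1.0 is 5 degrees), a list of three; "fingers": the closure, from 0 (fully open) to 1 (shut). In form: {"dp": [[x, y, z], ...], "rot": [[ax, ay, az], ...], "fingers": [fingers, ...]}. A call has exactly 8 rows; each row is the pose to reach, as a shift and turn from the pose commanded when the call began, along the tool's axes at that moment; what a row does not reach only later rows make up. A row lasts 1/12 s, in which the tool goes at most 41.7 mm and 7.16 degrees, less where a joint would pass 70% of its speed; a pose out of reach is approached as far as the arm can. A call with a gripper value outside its range is refused whole. The fingers move at their own pace and stop on an object; "newtons" is the grip in N (left out, the last holds). Time passes only in rows, so rows that repeat a pose let the fingers close, or fill a call up. It gives the time, the measured TCP pose, the force and the opening at its end, in the units of the state.
- ctrl.observe(): the state, without advancing time (a new reading comes with each control period).
- ctrl.snapshot(name): name is "scene" or "top" or "wrist"; returns a dict with "pixels" (480x640x3 uint8, red, green, blue), "depth" (480x640 float32, m along the optical axis (not along the pixel's ray), 0 where there is no reading), "mtx" (3x3 intrinsics, pixels), "R" (3x3) and "t" (3): a world point X has camera coordinates R X + t; the wrist camera has in their place "mount" (4x4, takes a point from camera to tool coordinates, whose origin is the TCP and whose axes are the tool frame's). Camera axes: x right, y down, z forward; pixel columns grow to the right and rows downward; lengths in m; the calibration is good to about 2 mm. The wrist camera is an equidistant fisheye: a pixel r from the principal point sees the ray r / f radians off the axis. A picture is of the moment at which its call begins: read the wrist's pose just before it.
- ctrl.sign_off(): hands the job in, once; it reports no verdict.
The state is a dict: "time": time; "q": joint angles; "qvel": joint speeds; "effort": joint torques, N m; "tool_pos": TCP position; "tool_rot": TCP orientation; "contact_force": force on the tool from outside, world axes, zero at the start; "wrist_torque": the same for the moment, N m; "gripper_width": finger opening in m.
Only numpy, scipy, OpenCV 4.12 (cv2) and the standard library are available. Lean on these libraries where they do the work, as an engineer would, in place of code of your own. Each camera call takes 0.05 s, during which the arm holds its last target.

### The job

The locked plastic spice keeper cannot be opened while a clay cup stands on its lid: first stack that cup upright inside its twin on the counter and let go of it. Then take the red-headed key from its wooden rest, push it fully home into the lock in the keeper's lid (the pins are sticky, so wiggle it), turn it a quarter turn clockwise, and finish while still gripping the key and holding it turned against the lock's spring, so that someone else can lift the lid. Leave the comal, bowl, jars, brush and tongs where they are.

Things in the scene. Friction and masses are not known exactly. Their poses are not given: they have to be found in the camera images.
- keeper: Closed rectangular plastic box, blue walls and white lid, fixed to the counter, 160 (its x) x 210 (its y) x 80 mm tall; origin at the centre of its underside, z up. The lid does not move. The lock is at x -30, y -52 mm in this frame; the lid cup starts on the other half of the lid.
- lock_mouth (a point): Centre of the key slot at the brass lock plug's face, 84 mm above the counter, 4 mm above the lid (a 3 mm high steel ring, 44 mm across, surrounds it). z up; x along the slot, turning with the plug. Slot 16 (x) x 6 (y) mm, 32 mm deep, chamfered mouth. Sticky sprung pins stick out 2.5 mm from its two ends, 11 and 21 mm down: passing each takes about 3 to 15 N.
- lock (a joint): Turn of the lock plug, rad: 0 at rest (the spring brings it back there), grows clockwise seen from above to a stop at 1.57. The spring takes about 0.02 N m at the start and 0.10 N m at the stop. The key has about 0.15 to 0.2 rad of play in the slot, so the plug lags behind the key by that much.
- key: Upright in the wooden rest, about 40 g. Origin at the blade's tip (lower end), z up. Brass blade 14 (x) x 4 (y) x 30 mm, the last 4 mm 10 x 2.5; red head 30 (x) x 12 (y) mm from z 30 to 68 mm: grip across its 12 mm, fingertips above z 32 to clear the lock. Same after a half turn about z: either way round fits. Key x goes along slot x.
- key_shoulder (a point): Underside of the key's head, on the key's axis, 30 mm above the blade tip, axes as the key's. It rests on the lock's face (meets point lock_mouth) when the key is fully home.
- key_rest: Wooden block 70 (x) x 60 (y) x 40 mm tall, fixed to the counter, origin at the centre of its underside; slot in its top, 16 x 6 mm and 34 mm deep, along its x, in which the key stands with its head resting on the block. The key lifts straight out without resistance. It stands to the left or the right of the keeper.
- lid_cup: Terracotta-coloured clay cup, upright on the keeper's lid. Origin at the centre of its underside, z up. Round, tapered: 40 mm across at the foot, 64 at the mouth, 85 tall, wall 3.5, solid foot 40 thick, so 45 deep inside; about 200 g. Grip across the outside close below the rim (fingertips above 47 mm from its underside): the rest goes into the twin.
- twin_cup: Cup exactly like lid_cup, standing upright and empty on the counter, left or right of the keeper; origin at the centre of its underside. Nested, the lid cup's foot stands on the twin's inner floor, 40 mm above the twin's underside, with 2 mm of room all round, and the upper 40 mm of the lid cup stand out.
- comal: Bystander: clay griddle disc 200 mm across, 18 mm high, far right. Origin under its centre.
- bowl: Bystander: terracotta bowl 140 mm across, 60 mm high, far middle. Origin under its centre.
- jar_a: Bystander: amber spice jar with red cap, 48 mm across, 90 mm tall, far left. Origin under its centre.
- jar_b: Bystander: clear spice jar with green cap, 48 mm across, 90 mm tall, far left. Origin under its centre.
- brush: Bystander: silicone brush lying flat, 220 mm long along its x (x from -130 to 90 mm), 36 mm wide, 16 mm high, at the right side.
- tongs: Bystander: steel tongs lying flat, 265 mm long along their x, 65 mm wide, 18 mm high, at the left side.

How it is judged:
On the way, in this order (a step that is already met when the one before it is completed fails the run):
1. the lid cup stands upright in the twin cup on the counter, let go (horizontal distance between lid_cup and twin_cup below 0.008 m and z of lid_cup in the frame of twin_cup between 0.035 and 0.047 m and angle between each of lid_cup, twin_cup's own z axis and vertical below 0.12 rad and height (world z) of twin_cup below 0.006 m and contact force between the fingers and lid_cup below 0.1 N and linear speed of lid_cup below 0.03 m/s), for 0.2 s.
2. the key is fully home in the lock before the lock is turned (horizontal distance between key_shoulder and lock_mouth below 0.004 m and z of key_shoulder in the frame of lock_mouth between -0.003 and 0.004 m and angle between key's own z axis and vertical below 0.12 rad and value of joint lock below 0.45 rad), for 0.1 s.
At the end, for the whole second after the job is handed in: Lid cup nested in the twin (centres within 8 mm, foot 35 to 47 mm above the twin's underside, both upright within 0.12 rad, still, not touched). Key home (within 4 mm in height and sideways, upright within 0.12 rad), lock turned at least 1.25 rad, fingers gripping the key with over 2 N (all of step 1 and horizontal distance between key_shoulder and lock_mouth below 0.004 m and z of key_shoulder in the frame of lock_mouth between -0.003 and 0.004 m and angle between key's own z axis and vertical below 0.12 rad and value of joint lock between 1.25 and 1.7 rad and contact force between the fingers and key above 2 N); the arm keeps its last pose, push and grip.
It fails at once if a bystander (comal, bowl, jars, brush, tongs) is moved by more than 3 cm (distance of any of comal, bowl, jar_a, jar_b, brush, tongs from where it was at the start of the episode above 0.03 m).
It also fails if it takes over 64 s, if anything falls off the work surface, if the arm or the gripper's body presses on something with over 40 N, if the wrist force passes 120 N, or if a joint passes its speed limit or range.

## Working session

There is one attempt and no reset: what is moved stays moved. The work goes in short steps, Python scripts to look and compute and a tool call to move; the robot and the scene stay as the last step left them, time stands still between calls to the robot, and variables do not carry over. Pictures are saved under pics/ and viewed, and the job is handed in when it is done.

Besides the shell and the picture viewer there is one more tool, called by a JSON object that holds its "method" and its "body", one argument or row to a line. drive_tool: Moves the arm, as the interface text tells. Its arguments: {"type":"object","properties":{"dp":{"type":"array"},"rot":{"type":"array"},"fingers":{"type":"array"},"newtons":{"type":"number"}},"required":["dp","rot","fingers"]}

```bash
ls; mkdir -p pics; cat > h.py <<'E'
import numpy as np,cv2,json
from rig import ctrl
def snap(n,f):
    s=ctrl.snapshot(n); cv2.imwrite('pics/'+f+'.png',cv2.cvtColor(s['pixels'],cv2.COLOR_RGB2BGR)); np.savez('pics/'+f+'.npz',**{k:np.array(v) for k,v in s.items()}); return s
def cloud(s):
    K=s['mtx'];v,u=np.mgrid[0:480,0:640];d=s['depth']
    c=np.stack([(u-K[0,2])/K[0,0]*d,(v-K[1,2])/K[1,1]*d,d],-1)
    return (c-s['t'])@s['R']
E
python3 - <<'E'
from h import *
np.set_printoptions(precision=4,suppress=True)
print(ctrl.observe())
for n in ['scene','top']:
    s=snap(n,n+'0');print(n,s['mtx'],s['R'],s['t'])
E
```

```text
pics
{'time': 0.0, 'q': array([ 1.0986,  0.1312,  1.4893,  0.    ,  1.523 , -0.0854]), 'qvel': array([-0.0004, -0.0011, -0.0008, -0.0002, -0.0009, -0.0008]), 'effort': array([ -0.0017, -56.9396, -50.055 ,  -0.0006,   0.0151,   0.    ]), 'tool_pos': array([0.2261, 0.5553, 0.3028]), 'tool_rot': array([[-0.0008, -0.9261,  0.3772],
       [-0.0016,  0.3772,  0.9261],
       [-1.    ,  0.0002, -0.0018]]), 'contact_force': array([ 0.305 , -0.5247, -0.3525]), 'wrist_torque': array([ 0.0055, -0.0422, -0.0035]), 'gripper_width': 0.08563218509636211}
scene [[474.8063   0.     319.1096]
 [  0.     474.8063 239.7546]
 [  0.       0.       1.    ]] [[ 0.6803  0.7329 -0.0009]
 [ 0.4605 -0.4284 -0.7774]
 [-0.5701  0.5285 -0.629 ]] [-0.3847 -0.1952  1.7397]
top [[548.0969   0.     324.8804]
 [  0.     548.0969 236.2125]
 [  0.       0.       1.    ]] [[ 0.0534 -0.9986  0.0045]
 [-0.9755 -0.0532 -0.2136]
 [ 0.2136  0.007  -0.9769]] [-0.0064  0.5728  1.5263]
```

View pics/scene0.png

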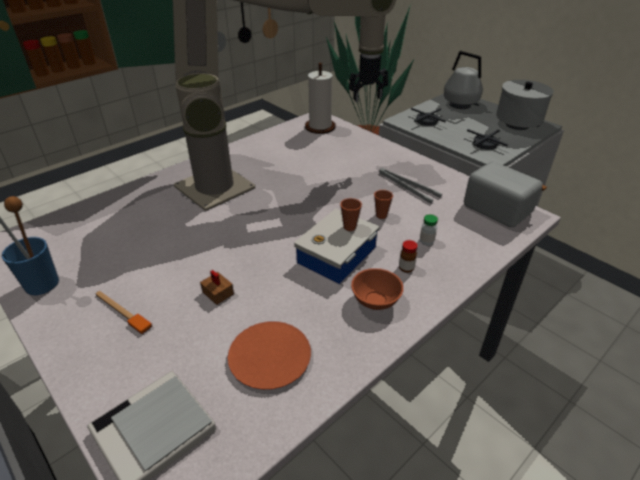

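View pics/top0.png

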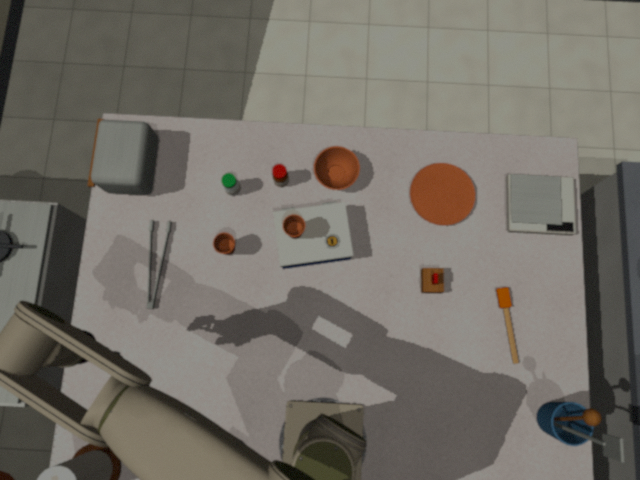

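The top view shows the lid cup at (293,226), the twin at (225,243), the lock plug at (332,240), and the key rest with its key at (432,280). I'll measure them next.

```bash
cat > m.py <<'E'
from h import *
np.set_printoptions(precision=4,suppress=True)
L=lambda f:dict(np.load('pics/'+f+'.npz'))
def rect(P):
    r=cv2.minAreaRect((P[:,:2]*1000).astype(np.float32));return np.round(r[0],1),np.round(r[1],1),round(r[2],1)
if __name__=='__main__':
  for f in ['top0','scene0']:
    s=L(f);P=cloud(s);rgb=s['pixels'].astype(int);hsv=cv2.cvtColor(s['pixels'],cv2.COLOR_RGB2HSV)
    print(f, 'depth valid',(s['depth']>0).mean())
    x,y,z=P[...,0],P[...,1],P[...,2]
    tab=(abs(x-.45)<.1)&(abs(y+.1)<.05)&(hsv[...,1]<40);print('table z',np.median(z[tab]))
    roi=(x>.3)&(x<.8)&(y>-.4)&(y<.4)&(s['depth']>0)
    terr=(hsv[...,0]<12)&(hsv[...,1]>110)&roi
    for nm,h,zz in [('lid',(.155,.172),0.165),('twin',(.075,.09),.085)]:
        m=terr&(z>h[0])&(z<h[1]); n,lab,st,c=cv2.connectedComponentsWithStats(m.astype(np.uint8))
        for i in range(1,n):
            if st[i,4]>8: print(nm,st[i,4],c[i],rect(P[lab==i]),np.median(z[lab==i]))
    # lid
    m=roi&(abs(z-.08)<.006)&(hsv[...,1]<60);n,lab,st,c=cv2.connectedComponentsWithStats(m.astype(np.uint8))
    i=1+np.argmax(st[1:,4]);print('lidplane',st[i,4],rect(P[lab==i]),np.median(z[lab==i]))
    kp=P[lab==i]
    br=roi&(hsv[...,0]>12)&(hsv[...,0]<32)&(hsv[...,1]>90)&(z>.07)&(z<.1)
    n,lab,st,c=cv2.connectedComponentsWithStats(br.astype(np.uint8))
    for i in range(1,n):
        if st[i,4]>4: print('brass',st[i,4],c[i],P[lab==i].mean(0),rect(P[lab==i]))
    rest=(x>.4)&(x<.65)&(y<-.2)&(y>-.4)&(z>.034)&(z<.046)
    print('rest top',rest.sum(),rect(P[rest]))
    key=(x>.4)&(x<.65)&(y<-.15)&(y>-.4)&(z>.055)
    print('key',key.sum(),P[key].mean(0),rect(P[key]),P[key][:,2].max())
E
python3 m.py
```

```text
top0 depth valid 0.996015625
table z 0.0003704759550944117
lid 74 [295.4595 221.2162] (array([581.2, 107.2]), array([59.6, 47.5]), 64.0) 0.16207928762785107
twin 98 [279.0714 171.7653] (array([753.1, 169.6]), array([40.7, 41.1]), 36.7) 0.08703682189619211
twin 65 [226.2154 240.2308] (array([537. , 306.9]), array([61.4, 45.3]), 41.7) 0.08255102232997971
twin 34 [435.3235 277.2353] (array([ 465.4, -292.5]), array([12. , 28.5]), 89.3) 0.07807790677118422
lidplane 3219 (array([577.1,  62.5]), array([168.5, 210.5]), 10.8) 0.08013177251286958
brass 78 [331.641  240.7308] [0.5557 0.0044 0.0824] (array([557.1,   4.8]), array([29.8, 25.9]), 2.7)
rest top 404 (array([ 465.5, -293.6]), array([70.5, 61.9]), 1.3)
key 63 [ 0.4644 -0.2921  0.0735] (array([ 465. , -292.9]), array([13. , 29.6]), 87.6) 0.08574236162577833
scene0 depth valid 0.995205078125
table z 0.0002961587100199079
lid 110 [350.0455 205.7727] (array([579.3, 110.7]), array([55.1, 68. ]), 45.1) 0.16053878270591038
twin 77 [382.5714 196.7662] (array([537.2, 309.8]), array([52.6, 69.2]), 38.9) 0.08027305229078732
twin 15 [348.8    229.0667] (array([592.1,  95.1]), array([23.6,  6.4]), 38.1) 0.0868831598947289
twin 72 [409.1806 247.9722] (array([760.3, 166.7]), array([36.7, 39.9]), 37.8) 0.08570370168837646
twin 14 [409.2857 243.2857] (array([755.5, 170.7]), array([11. , 24.3]), 38.4) 0.08876624487728092
twin 28 [214.1071 272.9286] (array([ 472.1, -295. ]), array([24.6, 10.8]), 7.6) 0.07763856313356932
lidplane 2298 (array([582.6,  61.2]), array([171.8, 215.3]), 11.2) 0.08021775519220395
brass 47 [318.4468 238.4468] [0.5594 0.0032 0.0834] (array([560.5,   2.1]), array([26.1, 25.6]), 4.3)
rest top 371 (array([ 470.7, -294.3]), array([74.1, 61.4]), 1.2)
key 82 [ 0.4746 -0.2958  0.0703] (array([ 471.2, -295. ]), array([32.1, 12.8]), 3.4) 0.08096961912384103
```

```bash
python3 - <<'E'
import cv2
a=cv2.imread('pics/top0.png')
x=cv2.resize(a[190:280,200:360],None,fx=5,fy=5,interpolation=2)
cv2.imwrite('pics/c1.png',x)
b=cv2.resize(a[255:305,400:460],None,fx=8,fy=8,interpolation=2)
cv2.imwrite('pics/c2.png',b)
E
```

```text
(no output)
```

View pics/c1.png

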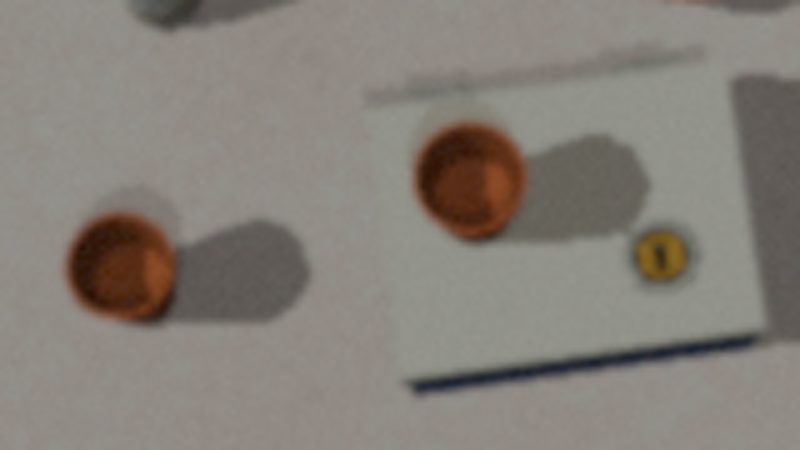

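View pics/c2.png

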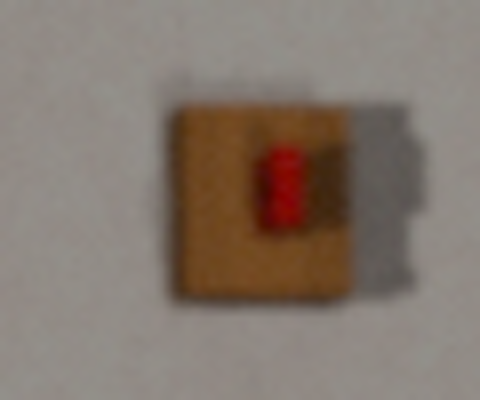

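{"method": "drive_tool", "body": {
  "dp": [
    [0,-1.39,-0.64],
    [-0.2,-2.78,-1.28],
    [-0.4,-4.17,-1.9],
    [-0.6,-5.5,-2.5],
    [-0.8,-6.9,-3.2],
    [-1,-8.3,-3.8],
    [-1,-9.7,-4.4],
    [-1,-11,-5.1]
  ],
  "rot": [
    [0,0,0],
    [0,0,0],
    [0,0,0],
    [0,0,0],
    [0,0,0],
    [0,0,0],
    [0,0,0],
    [0,0,0]
  ],
  "fingers": [0,0,0,0,0,0,0,0],
  "newtons": 30
}}

```text
time: 0.77
tool_pos: [0.454, 0.3121, 0.3337]
tool_rot: [[0.001, -0.926, 0.377], [0.0, 0.377, 0.926], [-1.0, -0.0, 0.001]]
contact_force: [-0.5, 1.1, -1.4]
gripper_width: 0.0852
```

```bash
cat > plan.py <<'E'
import sys,numpy as np
from h import *
from scipy.spatial.transform import Rotation as Ro
# usage: plan.py x y z jawyaw_deg -> dp and rot in tool units, tool straight down
def downR(yaw):
    c,s=np.cos(np.radians(yaw)),np.sin(np.radians(yaw))
    x=np.array([0,0,-1.]);z=np.array([c,s,0]);return np.stack([x,np.cross(z,x),z],1)
if __name__=='__main__':
    x,y,z,yaw=map(float,sys.argv[1:5]);o=ctrl.observe();R=o['tool_rot'];p=o['tool_pos']
    np.set_printoptions(precision=3,suppress=True)
    print('t',o['time'],'p',p,'yaw',np.degrees(np.arctan2(R[1,2],R[0,2])),'q',o['q'],'F',o['contact_force'],'w',o['gripper_width'])
    print('dp',R.T@(np.array([x,y,z])-p)/.03,'rot',np.degrees(Ro.from_matrix(R.T@downR(yaw)).as_rotvec())/5)
E
python3 plan.py .56 .2 .333 67.8
```

```text
t 0.7667 p [0.454 0.312 0.334] yaw 67.84644631996704 q [ 0.509 -0.014  1.584  0.     1.571 -0.675] F [-0.453  1.091 -1.445] w 0.08524775387937197
dp [ 0.022 -4.68  -2.128] rot [0.009 0.006 0.004]
```

{"method": "drive_tool", "body": {
  "dp": [
    [0,-1.2,-0.5],
    [0,-2.4,-1.1],
    [0,-3.6,-1.6],
    [0,-4.7,-2.1],
    [0,-4.7,-2.1],
    [0,-4.7,-2.1],
    [0,-4.7,-2.1],
    [0,-4.7,-2.1]
  ],
  "rot": [
    [0,0,0],
    [0,0,0],
    [0,0,0],
    [0,0,0],
    [0,0,0],
    [0,0,0],
    [0,0,0],
    [0,0,0]
  ],
  "fingers": [0,0,0,0,0,0,0,0]
}}

```text
time: 1.43
tool_pos: [0.559, 0.203, 0.333]
tool_rot: [[-0.001, -0.927, 0.376], [0.0, 0.376, 0.927], [-1.0, 0.001, -0.0]]
contact_force: [-0.2, -0.3, -0.8]
gripper_width: 0.0851
```

```bash
python3 - <<'E'
from h import *
o=ctrl.observe();s=snap('wrist','w1');np.savez('pics/w1_o.npz',p=o['tool_pos'],R=o['tool_rot'])
np.set_printoptions(precision=4,suppress=True)
print(o['tool_pos'],s['mtx'],s['mount'],s.keys())
s=snap('top','top1')
E
```

```text
[0.559 0.203 0.333] [[371.6483   0.     319.9056]
 [  0.     371.6483 241.0924]
 [  0.       0.       1.    ]] [[-0.0004 -0.3146  0.9492 -0.0694]
 [ 0.0004 -0.9492 -0.3146  0.0802]
 [ 1.      0.0002  0.0005 -0.0013]
 [ 0.      0.      0.      1.    ]] dict_keys(['pixels', 'depth', 'mtx', 'mount'])
```

View pics/w1.png

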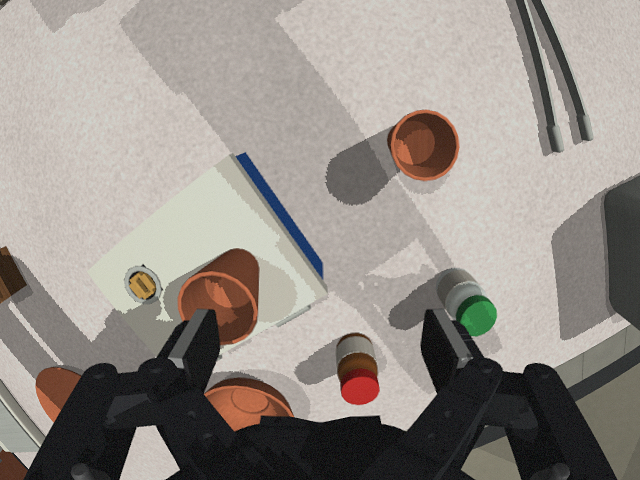

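The wrist view shows the twin rim around (425,145), the lid-cup rim around (218,308) and the lock at (143,285).

```bash
cat > wr.py <<'E'
from h import *
np.set_printoptions(precision=4,suppress=True)
def wl(f):
    s=dict(np.load(f'pics/{f}.npz'));o=np.load(f'pics/{f}_o.npz');return s,o['p'],o['R']
def wsnap(f):
    o=ctrl.observe();s=snap('wrist',f);np.savez(f'pics/{f}_o.npz',p=o['tool_pos'],R=o['tool_rot']);return s,o['tool_pos'],o['tool_rot']
def rays(s,p,R,u,v):
    K=s['mtx'];M=s['mount'];dx=(u-K[0,2])/K[0,0];dy=(v-K[1,2])/K[1,1];r=np.hypot(dx,dy)
    k=np.where(r>1e-9,np.sin(r)/np.maximum(r,1e-9),1);d=np.stack([dx*k,dy*k,np.cos(r)],-1)
    return R@M[:3,3]+p,d@(R@M[:3,:3]).T,d[...,2]
def wcloud(s,p,R):
    v,u=np.mgrid[0:480,0:640].astype(float);o,d,c=rays(s,p,R,u,v)
    return o+d*(s['depth']/np.maximum(c,1e-6))[...,None]
def onplane(s,p,R,uv,z):
    uv=np.asarray(uv,float);o,d,_=rays(s,p,R,uv[...,0],uv[...,1]);return o+d*((z-o[2])/d[...,2])[...,None]
def circ(P):
    A=np.c_[2*P[:,:2],np.ones(len(P))];b=(P[:,:2]**2).sum(1);x=np.linalg.lstsq(A,b,rcond=None)[0];return x[:2],np.sqrt(x[2]+x[0]**2+x[1]**2)
E
python3 - <<'E'
from wr import *
s,p,R=wl('w1');P=wcloud(s,p,R);hsv=cv2.cvtColor(s['pixels'],cv2.COLOR_RGB2HSV);x,y,z=P[...,0],P[...,1],P[...,2]
tab=(hsv[...,1]<40)&(x>.45)&(x<.55)&(y>.2)&(y<.26);print('table',np.median(z[tab]))
terr=(hsv[...,0]<14)&(hsv[...,1]>90)&(s['depth']>0)
for nm,c,zr in [('lid',(.58,.108),.165),('twin',(.537,.308),.085)]:
    m=terr&(np.hypot(x-c[0],y-c[1])<.05)
    print(nm,'zmax pct',np.percentile(z[m],[90,97,99]))
    m&=(abs(z-zr)<.004);Q=P[m];cc=Q[:,:2].mean(0)
    for _ in range(4):
        rr=np.hypot(*(Q[:,:2]-cc).T);k=(rr>.026)&(rr<.036);cc,rad=circ(Q[k])
    print(cc,rad,k.sum(),'(mean rim radius should be ~.030)')
m=(abs(z-.08)<.005)&(hsv[...,1]<60)&(np.hypot(x-.58,y-.06)<.16)
Q=P[m];r=cv2.minAreaRect((Q[:,:2]*1000).astype(np.float32));print('lid',r,np.median(z[m]))
b=(hsv[...,0]>14)&(hsv[...,0]<35)&(hsv[...,1]>110)&(np.hypot(x-.557,y-.005)<.03)
n,lab,st,c=cv2.connectedComponentsWithStats(b.astype(np.uint8));i=1+np.argmax(st[1:,4]);print(st[i],c[i])
vu=np.argwhere(lab==i);Q=onplane(s,p,R,vu[:,::-1],.084);print(Q.mean(0),cv2.minEnclosingCircle((Q[:,:2]*1000).astype(np.float32)),np.median(z[lab==i]))
E
python3 -c "
import cv2;a=cv2.imread('pics/w1.png')[255:315,110:180];cv2.imwrite('pics/c3.png',cv2.resize(a,None,fx=8,fy=8))"
```

```text
table 9.658144669077995e-06
lid zmax pct [0.1639 0.1647 0.1652]
[0.5776 0.1105] 0.029605337102203942 925 (mean rim radius should be ~.030)
twin zmax pct [0.0842 0.085  0.0855]
[0.5346 0.3104] 0.029605733300175237 849 (mean rim radius should be ~.030)
lid ((580.3043823242188, 60.2296142578125), (167.3677520751953, 212.19012451171875), 11.094759941101074) 0.07934496204334843
[129 272  27  27 505] [142.2911 284.8772]
[0.5572 0.0056 0.084 ] ((557.3909301757812, 4.910807132720947), 15.77728271484375) 0.08281198616883045
```

View pics/c3.png

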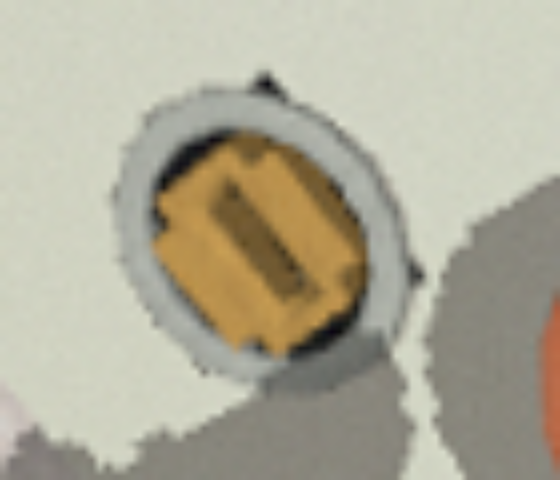

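```bash
python3 plan.py .5776 .1105 .26 67.8;python3 plan.py .5776 .1105 .197 67.8
```

```text
t 1.5333 p [0.559 0.203 0.333] yaw 67.94435259500555 q [ 0.263  0.106  1.461  0.     1.574 -0.923] F [ 0.607 -0.397 -0.684] w 0.0852049555216453
dp [ 2.444 -1.739 -2.634] rot [ 0.029  0.002 -0.002]
t 1.5333 p [0.559 0.203 0.333] yaw 67.94435259500555 q [ 0.263  0.106  1.461  0.     1.574 -0.923] F [ 0.607 -0.397 -0.684] w 0.0852049555216453
dp [ 4.544 -1.739 -2.634] rot [ 0.029  0.002 -0.002]
```

{"method": "drive_tool", "body": {
  "dp": [
    [0,-0.6,-0.9],
    [0.5,-1.2,-1.8],
    [1.2,-1.74,-2.63],
    [2,-1.74,-2.63],
    [2.44,-1.74,-2.63],
    [2.44,-1.74,-2.63],
    [2.44,-1.74,-2.63],
    [2.44,-1.74,-2.63]
  ],
  "rot": [
    [0,0,0],
    [0,0,0],
    [0,0,0],
    [0,0,0],
    [0,0,0],
    [0,0,0],
    [0,0,0],
    [0,0,0]
  ],
  "fingers": [0,0,0,0,0,0,0,0]
}}

```text
time: 2.2
tool_pos: [0.5786, 0.1107, 0.2616]
tool_rot: [[0.002, -0.927, 0.376], [0.0, 0.376, 0.927], [-1.0, -0.001, 0.001]]
contact_force: [0.2, -0.0, 0.6]
gripper_width: 0.0855
```

```bash
python3 plan.py .5776 .1105 .197 67.8
```

```text
t 2.2 p [0.579 0.111 0.262] yaw 67.93787620061939 q [ 0.102  0.122  1.574  0.     1.443 -1.084] F [ 0.179 -0.004  0.564] w 0.08549538679353391
dp [ 2.155  0.031 -0.02 ] rot [0.028 0.011 0.017]
```

{"method": "drive_tool", "body": {
  "dp": [
    [0.7,0,0],
    [1.4,0,0],
    [2.1,0,0],
    [2.15,0,0],
    [2.15,0,0],
    [2.15,0,0],
    [2.15,0,0],
    [2.15,0,0]
  ],
  "rot": [
    [0,0,0],
    [0,0,0],
    [0,0,0],
    [0,0,0],
    [0,0,0],
    [0,0,0],
    [0,0,0],
    [0,0,0]
  ],
  "fingers": [0,0,0,0,0.5,1,1,1],
  "newtons": 30
}}

```text
time: 2.87
tool_pos: [0.5797, 0.1098, 0.1982]
tool_rot: [[0.004, -0.926, 0.377], [0.001, 0.377, 0.926], [-1.0, -0.004, 0.002]]
contact_force: [-0.4, 0.9, 5.7]
gripper_width: 0.0627
```

```bash
python3 - <<'E'
from wr import *
s,p,R=wsnap('w2');print(p,ctrl.observe()['gripper_width'],ctrl.observe()['contact_force'])
E
```

```text
[0.5797 0.1098 0.1982] 0.06236511774598279 [0.5336 1.5384 7.5702]
```

View pics/w2.png

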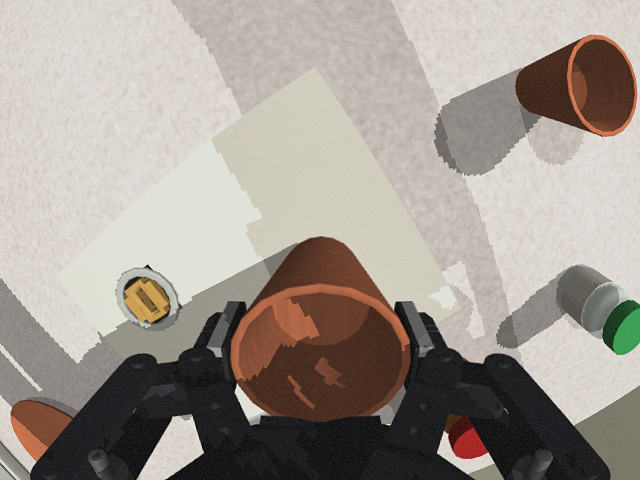

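{"method": "drive_tool", "body": {
  "dp": [
    [-0.5,0,0],
    [-1.2,0,0],
    [-2,0,0],
    [-2.7,0,0],
    [-2.7,0,0],
    [-2.7,0,0],
    [-2.7,0,0],
    [-2.7,0,0]
  ],
  "rot": [
    [0,0,0],
    [0,0,0],
    [0,0,0],
    [0,0,0],
    [0,0,0],
    [0,0,0],
    [0,0,0],
    [0,0,0]
  ],
  "fingers": [1,1,1,1,1,1,1,1]
}}

```text
time: 3.58
tool_pos: [0.5774, 0.1092, 0.2745]
tool_rot: [[-0.003, -0.926, 0.377], [-0.0, 0.377, 0.926], [-1.0, 0.003, -0.002]]
contact_force: [0.2, -0.1, -2.4]
gripper_width: 0.0627
```

```bash
cat > cup.py <<'E'
from wr import *
import sys
s,p,R=wsnap(sys.argv[1]);P=wcloud(s,p,R);hsv=cv2.cvtColor(s['pixels'],cv2.COLOR_RGB2HSV)
terr=(hsv[...,0]<14)&(hsv[...,1]>90)&(s['depth']>0)
T=(P-p)@R
m=terr&(np.hypot(T[...,1],T[...,2])<.05)&(T[...,0]>.0)&(T[...,0]<.06)
Q=T[m];print('top x pct',np.percentile(Q[:,0],[.5,1,3,5]))
# plane of rim: fit robustly
x0=np.percentile(Q[:,0],1);K=Q[Q[:,0]<x0+.006][:,[1,2,0]];c=K[:,:2].mean(0)
for _ in range(5):
    rr=np.hypot(*(K[:,:2]-c).T);k=(rr>.0265)&(rr<.036);c,rad=circ(K[k])
G=K[k];A=np.c_[G[:,:2]-c,np.ones(len(G))];pl=np.linalg.lstsq(A,G[:,2],rcond=None)[0]
print('rim centre tool (y,z)',c,'r',rad,'n',k.sum(),'rim x',pl[2],'tilt',pl[:2])
cw=p+R@np.array([pl[2],c[0],c[1]]);print('TCP',p,'rim centre world',cw,'w',ctrl.observe()['gripper_width'])
# foot centre: 85mm below rim along the rim normal
n=np.array([1,-pl[0],-pl[1]]);n/=np.linalg.norm(n);f=p+R@(np.array([pl[2],c[0],c[1]])+.085*n)
print('foot world',f)
m=terr&(np.hypot(P[...,0]-.5346,P[...,1]-.3104)<.05)&(abs(P[...,2]-.085)<.004);Q=P[m]
if len(Q)>100:
    cc=np.array([.5346,.3104])
    for _ in range(4):
        rr=np.hypot(*(Q[:,:2]-cc).T);k=(rr>.026)&(rr<.036);cc,rad=circ(Q[k])
    print('twin',cc,rad,k.sum())
E
python3 cup.py w3; python3 plan.py .5346 .3104 .279 67.8
```

```text
top x pct [0.0324 0.0327 0.0332 0.0334]
rim centre tool (y,z) [ 0.0019 -0.0013] r 0.029361896854396396 n 5809 rim x 0.035010787541327984 tilt [-0.0275 -0.0047]
TCP [0.5774 0.1092 0.2745] rim centre world [0.5751 0.1088 0.2395] w 0.0625619114310613
foot world [0.5728 0.11   0.1546]
twin [0.5346 0.3097] 0.029661680797974346 1050
t 3.6333 p [0.577 0.109 0.274] yaw 67.83582702552539 q [ 0.1    0.115  1.559 -0.     1.471 -1.084] F [ 0.526  0.992 -1.981] w 0.0625619114310613
dp [-0.149  3.851  5.67 ] rot [ 0.007 -0.018 -0.033]
```

View pics/w3.png

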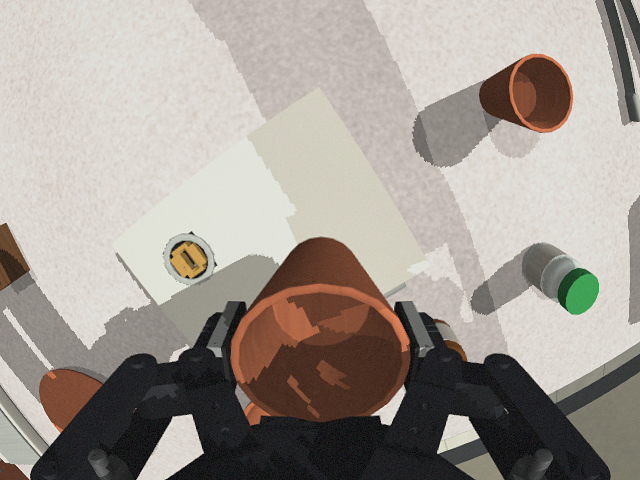

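```bash
python3 plan.py .5376 .310 .274 67.8
```

```text
t 3.6333 p [0.577 0.109 0.274] yaw 67.83582702552539 q [ 0.1    0.115  1.559 -0.     1.471 -1.084] F [ 0.526  0.992 -1.981] w 0.0625619114310613
dp [0.017 3.753 5.696] rot [ 0.007 -0.018 -0.033]
```

{"method": "drive_tool", "body": {
  "dp": [
    [0,0.5,0.8],
    [0,1.2,1.8],
    [0,1.9,2.9],
    [0,2.6,4],
    [0,3.3,5],
    [0,3.75,5.7],
    [0,3.75,5.7],
    [0,3.75,5.7]
  ],
  "rot": [
    [0,0,0],
    [0,0,0],
    [0,0,0],
    [0,0,0],
    [0,0,0],
    [0,0,0],
    [0,0,0],
    [0,0,0]
  ],
  "fingers": [1,1,1,1,1,1,1,1]
}}

```text
time: 4.3
tool_pos: [0.5375, 0.3114, 0.2749]
tool_rot: [[-0.002, -0.927, 0.375], [-0.001, 0.375, 0.927], [-1.0, 0.002, -0.002]]
contact_force: [0.3, -0.6, -2.3]
gripper_width: 0.0625
```

```bash
python3 cup.py w4; python3 plan.py .5376 .310 .204 67.8
python3 - <<'E'
from h import *
for n in ['scene','top']: 
    snap(n,n+'4')
a=cv2.imread('pics/scene4.png')[130:270,310:450];b=cv2.imread('pics/top4.png')[150:290,150:290]
cv2.imwrite('pics/c4.png',cv2.resize(np.hstack([a,b]),None,fx=2.8,fy=2.8))
E
```

```text
top x pct [0.0327 0.0329 0.0333 0.0336]
rim centre tool (y,z) [ 0.002  -0.0013] r 0.029326108247751212 n 5888 rim x 0.035144135753751894 tilt [-0.0205 -0.0045]
TCP [0.5375 0.3114 0.2749] rim centre world [0.5351 0.3109 0.2397] w 0.06263515557720255
foot world [0.5334 0.3118 0.1548]
twin [0.5343 0.3108] 0.029509649723268975 860
t 4.35 p [0.538 0.31  0.275] yaw 67.91531448262897 q [ 0.441  0.203  1.461 -0.001  1.481 -0.745] F [-0.426  0.367 -1.856] w 0.06263515557720255
dp [ 2.37   0.007 -0.007] rot [ 0.023 -0.024 -0.014]
```

View pics/w4.png

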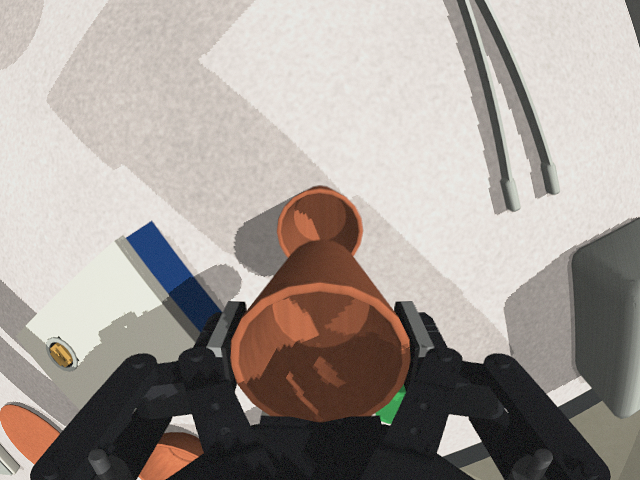

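View pics/c4.png

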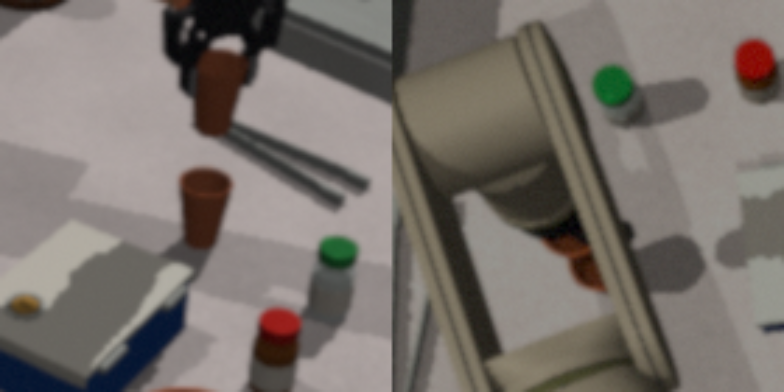

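{"method": "drive_tool", "body": {
  "dp": [
    [0.7,0,0],
    [1.4,0,0],
    [2.1,0,0],
    [2.6,0,0],
    [2.9,0,0],
    [3.1,0,0],
    [3.3,0,0],
    [3.3,0,0]
  ],
  "rot": [
    [0,0,0],
    [0,0,0],
    [0,0,0],
    [0,0,0],
    [0,0,0],
    [0,0,0],
    [0,0,0],
    [0,0,0]
  ],
  "fingers": [1,1,1,1,1,1,1,1]
}}

```text
time: 5.12
tool_pos: [0.5387, 0.3096, 0.177]
tool_rot: [[-0.001, -0.926, 0.378], [-0.0, 0.378, 0.926], [-1.0, 0.0, -0.001]]
contact_force: [-0.1, -0.1, -2.2]
gripper_width: 0.0629
```

```bash
python3 plan.py .5378 .311 .158 67.8
```

```text
t 5.1167 p [0.539 0.31  0.177] yaw 67.79898852204776 q [ 0.439  0.278  1.557 -0.     1.307 -0.744] F [-0.064 -0.105 -2.23 ] w 0.06287061154825004
dp [0.633 0.043 0.032] rot [-0.    -0.006 -0.005]
```

{"method": "drive_tool", "body": {
  "dp": [
    [0.15,0.03,0.03],
    [0.3,0.03,0.03],
    [0.4,0.03,0.03],
    [0.5,0.03,0.03],
    [0.55,0.03,0.03],
    [0.6,0.03,0.03],
    [0.6,0.03,0.03],
    [0.6,0.03,0.03]
  ],
  "rot": [
    [0,0,0],
    [0,0,0],
    [0,0,0],
    [0,0,0],
    [0,0,0],
    [0,0,0],
    [0,0,0],
    [0,0,0]
  ],
  "fingers": [1,1,1,1,1,1,1,1]
}}

```text
time: 5.78
tool_pos: [0.538, 0.3113, 0.1595]
tool_rot: [[-0.0, -0.926, 0.377], [-0.0, 0.377, 0.926], [-1.0, 0.0, -0.0]]
contact_force: [-0.3, 0.2, -1.4]
gripper_width: 0.0625
```

```bash
python3 cup.py w5
```

```text
top x pct [0.0323 0.0326 0.033  0.0332]
rim centre tool (y,z) [ 0.0019 -0.0013] r 0.029402219189559365 n 5723 rim x 0.03493715625478856 tilt [-0.0356 -0.0047]
TCP [0.538  0.3113 0.1595] rim centre world [0.5358 0.3108 0.1246] w 0.06228251998372319
foot world [0.5331 0.3123 0.0396]
twin [0.5319 0.312 ] 0.027743658488258716 2200
```

View pics/w5.png

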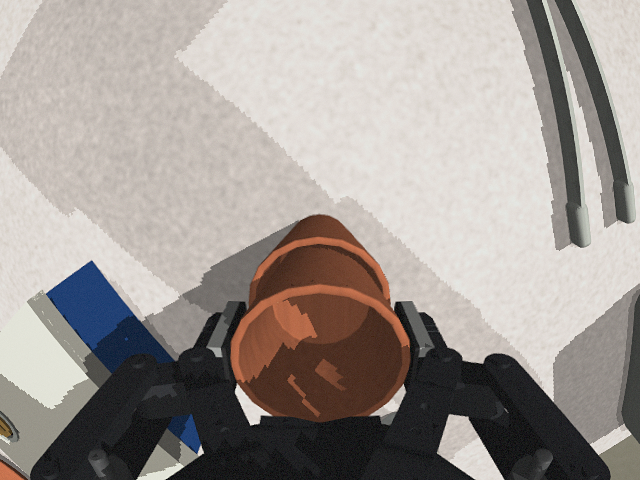

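{"method": "drive_tool", "body": {
  "dp": [
    [0.05,0,0],
    [0.05,0,0],
    [0.05,0,0],
    [0.05,0,0],
    [0.05,0,0],
    [0.05,0,0],
    [0.05,0,0],
    [0.05,0,0]
  ],
  "rot": [
    [0,0,0],
    [0,0,0],
    [0,0,0],
    [0,0,0],
    [0,0,0],
    [0,0,0],
    [0,0,0],
    [0,0,0]
  ],
  "fingers": [1,1,0.22,0.16,0.1,0,0,0]
}}

```text
time: 6.5
tool_pos: [0.5381, 0.3113, 0.1581]
tool_rot: [[0.0, -0.926, 0.377], [0.0, 0.377, 0.926], [-1.0, -0.0, 0.0]]
contact_force: [-0.3, 0.6, -0.5]
gripper_width: 0.0857
```

```bash
python3 cup.py w6;python3 plan.py .5378 .311 .3 67.8
```

```text
top x pct [0.0325 0.0327 0.0331 0.0333]
rim centre tool (y,z) [ 0.0034 -0.0011] r 0.02934481480852203 n 6043 rim x 0.03488672785787297 tilt [-0.0215 -0.0027]
TCP [0.5381 0.3113 0.1581] rim centre world [0.5346 0.3116 0.1232] w 0.08496615871548986
foot world [0.533  0.3125 0.0383]
twin [0.5321 0.3117] 0.02796662319139529 1830
t 6.55 p [0.538 0.311 0.158] yaw 67.83752198031392 q [ 0.442  0.298  1.569  0.     1.274 -0.742] F [-0.115 -0.377  0.017] w 0.08496615871548986
dp [-4.73   0.005 -0.015] rot [0.008 0.001 0.   ]
```

View pics/w6.png

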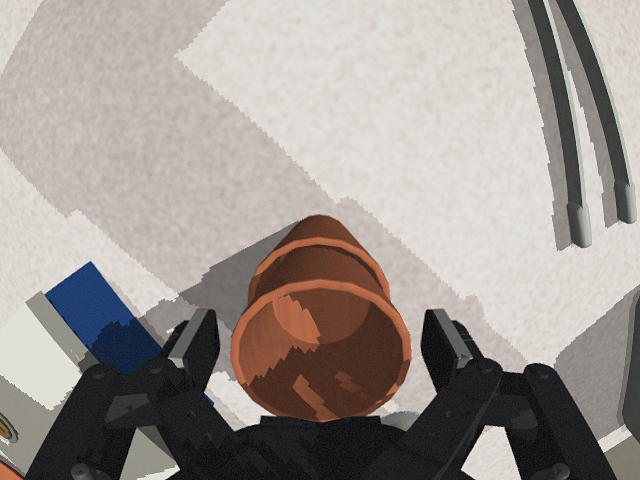

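{"method": "drive_tool", "body": {
  "dp": [
    [-1,0,0],
    [-2.2,0,0],
    [-3.5,0,0],
    [-4.7,0,0],
    [-4.7,0,0],
    [-4.7,0,0],
    [-4.7,0,0],
    [-4.7,0,0]
  ],
  "rot": [
    [0,0,0],
    [0,0,0],
    [0,0,0],
    [0,0,0],
    [-1.4,0,0],
    [-2.8,0,0],
    [-4.2,0,0],
    [-4.8,0,0]
  ],
  "fingers": [0,0,0,0,0,0,0,0]
}}

```text
time: 7.22
tool_pos: [0.5382, 0.3114, 0.2995]
tool_rot: [[0.001, -0.999, -0.039], [0.0, -0.039, 0.999], [-1.0, -0.001, 0.0]]
contact_force: [-0.3, 0.0, -0.3]
gripper_width: 0.0855
```

```bash
python3 plan.py .48 -.26 .28 92; python3 - <<'E'
from wr import *
s,p,R=wsnap('w7');P=wcloud(s,p,R);hsv=cv2.cvtColor(s['pixels'],cv2.COLOR_RGB2HSV)
x,y,z=P[...,0],P[...,1],P[...,2]
terr=(hsv[...,0]<14)&(hsv[...,1]>90)&(s['depth']>0)&(np.hypot(x-.535,y-.311)<.05)
for zr in (.085,.125):
    Q=P[terr&(abs(z-zr)<.004)];c=np.array([.535,.311])
    for _ in range(5):
        rr=np.hypot(*(Q[:,:2]-c).T);k=(rr>.0265)&(rr<.037);c,rad=circ(Q[k])
    print(zr,c,rad,k.sum())
print(np.percentile(z[terr],[95,99]))
E
```

```text
t 7.2167 p [0.538 0.311 0.3  ] yaw 92.24657403336315 q [ 0.442  0.19   1.43   0.     1.521 -1.168] F [-0.287  0.006 -0.295] w 0.08553525299121902
dp [  0.644   2.684 -18.956] rot [0.049 0.003 0.007]
0.085 [0.5341 0.3107] 0.02937121902390598 383
0.125 [0.5352 0.3112] 0.029556498225691032 1393
[0.1251 0.3106]
```

View pics/w7.png

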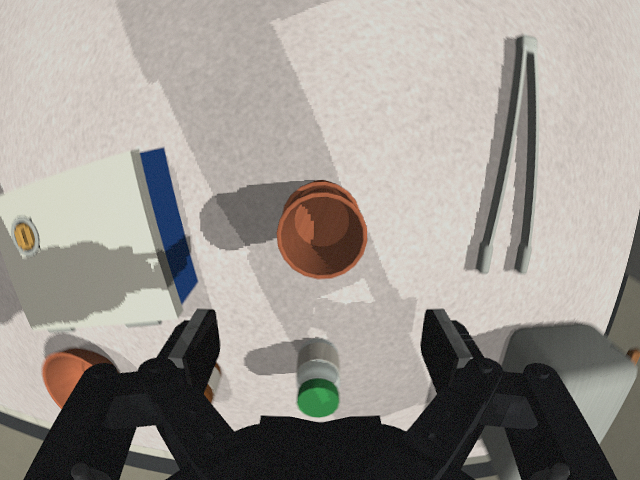

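{"method": "drive_tool", "body": {
  "dp": [
    [0,0.1,-1.2],
    [0,0.2,-2.5],
    [0,0.3,-3.8],
    [0,0.4,-5.1],
    [0,0.5,-6.4],
    [0,0.6,-7.7],
    [0,0.7,-9],
    [0,0.7,-9.8]
  ],
  "rot": [
    [0,0,0],
    [0,0,0],
    [0,0,0],
    [0,0,0],
    [0,0,0],
    [0,0,0],
    [0,0,0],
    [0,0,0]
  ],
  "fingers": [0,0,0,0,0,0,0,0]
}}

```text
time: 7.93
tool_pos: [0.5259, 0.0135, 0.2993]
tool_rot: [[0.0, -1.0, -0.029], [-0.001, -0.029, 1.0], [-1.0, -0.0, -0.001]]
contact_force: [-0.4, 0.1, 0.1]
gripper_width: 0.0854
```

```bash
python3 plan.py .52 -.29 .28 92; python3 - <<'E'
from wr import *
s,p,R=wsnap('w8')
o=ctrl.observe();print(o['tool_pos'],p,o['qvel'])
E
```

```text
t 7.9333 p [0.526 0.014 0.299] yaw 91.64090194151795 q [-0.071 -0.068  1.699 -0.001  1.51  -1.67 ] F [-0.374  0.103  0.108] w 0.08536200669447222
dp [  0.655   0.488 -10.107] rot [-0.072 -0.014  0.002]
[0.5263 0.0108 0.2993] [0.5259 0.0135 0.2993] [ 0.0739  0.009  -0.012   0.0226 -0.0005  0.111 ]
```

View pics/w8.png

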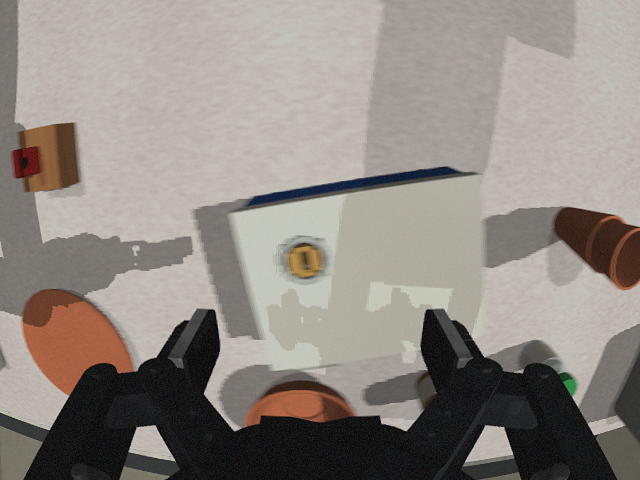

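```bash
cat > lock.py <<'E'
from wr import *
import sys
s,p,R=wsnap(sys.argv[1]) if len(sys.argv)>2 else wl(sys.argv[1])
P=wcloud(s,p,R);hsv=cv2.cvtColor(s['pixels'],cv2.COLOR_RGB2HSV);x,y,z=P[...,0],P[...,1],P[...,2]
near=np.hypot(x-.557,y-.005)<.03
b=(hsv[...,0]>12)&(hsv[...,0]<35)&(hsv[...,1]>110)&near&(z>.06)
n,lab,st,c=cv2.connectedComponentsWithStats(b.astype(np.uint8));i=1+np.argmax(st[1:,4]);print(st[i],c[i])
cn=cv2.findContours((lab==i).astype(np.uint8),cv2.RETR_EXTERNAL,cv2.CHAIN_APPROX_NONE)[0]
hull=cv2.convexHull(max(cn,key=len))[:,0];Q=onplane(s,p,R,hull,.084);print('plug circle',circ(Q),'enc',cv2.minEnclosingCircle((Q[:,:2]*1000).astype(np.float32)))
# slot: dark pixels inside hull
m=np.zeros(b.shape,np.uint8);cv2.fillConvexPoly(m,hull,1);m=cv2.erode(m,np.ones((5,5)))
val=hsv[...,2];thr=np.median(val[(m>0)])*.75
d=((m>0)&(val<thr)).astype(np.uint8);n,lab2,st2,c2=cv2.connectedComponentsWithStats(d);
for j in range(1,n):
    if st2[j,4]>15:
        vu=np.argwhere(lab2==j);Q=onplane(s,p,R,vu[:,::-1],.084)*1000
        r=cv2.minAreaRect(Q[:,:2].astype(np.float32));q=Q[:,:2]-Q[:,:2].mean(0);w,V=np.linalg.eigh(q.T@q);a=V[:,1]
        print('dark',st2[j],Q.mean(0),r,'axis',np.degrees(np.arctan2(a[1],a[0]))%180)
# lid
m=(abs(z-.08)<.003)&(hsv[...,1]<60)&(np.hypot(x-.58,y-.06)<.16)
r=cv2.minAreaRect((P[m][:,:2]*1000).astype(np.float32));print('lid',r)
E
python3 lock.py w9 new
python3 -c "
import cv2;a=cv2.imread('pics/w9.png')[230:290,270:340];cv2.imwrite('pics/c5.png',cv2.resize(a,None,fx=8,fy=8))"
```

```text
[295 243  36  34 852] [312.1854 259.52  ]
plug circle (array([0.5567, 0.0035]), np.float64(0.015150632775188043)) enc ((556.7803955078125, 3.5784924030303955), 15.622206687927246)
dark [304 245  14   3  18] [544.1967   1.6871  84.    ] ((544.1143188476562, 1.6131110191345215), (1.2098894119262695, 10.70162296295166), 10.202411651611328) axis 100.6647709051963
dark [308 250  12  22 180] [557.0038   4.4822  84.    ] ((557.6318969726562, 4.428765773773193), (18.974592208862305, 7.284846782684326), 12.000469207763672) axis 14.025643114176916
lid ((578.5040283203125, 60.298927307128906), (164.11679077148438, 211.41168212890625), 11.202494621276855)
```

View pics/c5.png

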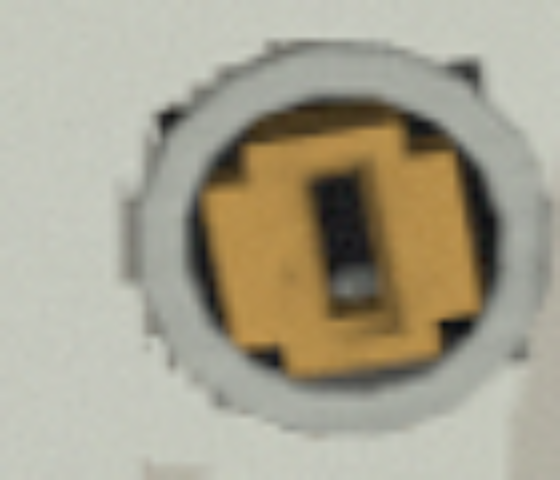

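```bash
python3 plan.py .52 -.29 .28 92
```

```text
t 8.0333 p [0.526 0.013 0.299] yaw 91.48098036150245 q [-0.072 -0.067  1.698 -0.001  1.51  -1.668] F [ 0.423  0.596 -1.016] w 0.08533648562274247
dp [  0.654   0.477 -10.097] rot [-0.104 -0.014  0.004]
```

{"method": "drive_tool", "body": {
  "dp": [
    [0.1,0.1,-1.3],
    [0.2,0.2,-2.6],
    [0.3,0.3,-3.9],
    [0.4,0.4,-5.2],
    [0.5,0.5,-6.5],
    [0.6,0.5,-7.8],
    [0.65,0.5,-9.1],
    [0.65,0.5,-10]
  ],
  "rot": [
    [0,0,0],
    [0,0,0],
    [0,0,0],
    [0,0,0],
    [0,0,0],
    [0,0,0],
    [0,0,0],
    [0,0,0]
  ],
  "fingers": [0,0,0,0,0,0,0,0]
}}

```text
time: 8.7
tool_pos: [0.5209, -0.2859, 0.279]
tool_rot: [[-0.0, -1.0, -0.03], [-0.0, -0.03, 1.0], [-1.0, 0.0, -0.0]]
contact_force: [1.1, 0.2, 0.2]
gripper_width: 0.0855
```

```bash
cat > key.py <<'E'
from wr import *
import sys
s,p,R=wsnap(sys.argv[1]+'a');s,p,R=wsnap(sys.argv[1])
P=wcloud(s,p,R);hsv=cv2.cvtColor(s['pixels'],cv2.COLOR_RGB2HSV);x,y,z=P[...,0],P[...,1],P[...,2]
c0=(float(sys.argv[2]),float(sys.argv[3]));near=np.hypot(x-c0[0],y-c0[1])<.07
def ax(Q):
    Q=Q[:,:2]*1000;r=cv2.minAreaRect(Q.astype(np.float32));q=Q-Q.mean(0);w,V=np.linalg.eigh(q.T@q);a=V[:,1];return np.round(r[0],1),np.round(r[1],1),round(r[2],1),'pca',np.degrees(np.arctan2(a[1],a[0]))
red=((hsv[...,0]<5)|(hsv[...,0]>170))&(hsv[...,1]>150)&near
print('p',p,'red',red.sum(),'z',np.percentile(z[red],[2,50,98]))
top=red&(z>.0745);print('key top',top.sum(),ax(P[top]))
rt=near&(abs(z-.04)<.003);print('rest top',rt.sum(),ax(P[rt]))
E
python3 key.py w10 .468 -.293; python3 plan.py .468 -.293 .2 92
```

```text
p [ 0.5206 -0.2895  0.2791] red 611 z [0.0726 0.077  0.0788]
key top 591 (array([ 490.2, -273. ]), array([80.8, 72.1]), 63.4, 'pca', np.float64(-172.60512808901612))
rest top 5231 (array([ 469.2, -295.5]), array([69.6, 60.6]), 1.7, 'pca', np.float64(-175.1055341730493))
t 8.8 p [ 0.521 -0.287  0.279] yaw 91.53717889801227 q [-0.589  0.128  1.536 -0.001  1.477 -2.187] F [0.027 0.703 0.191] w 0.08535268381303589
dp [ 2.636  1.765 -0.154] rot [-0.093 -0.009 -0.005]
```

View pics/w10.png

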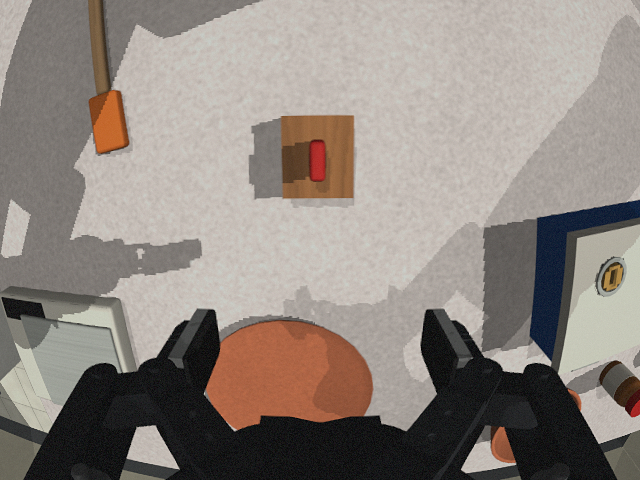

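```bash
cat > key2.py <<'E'
from wr import *
import sys
s,p,R=wl(sys.argv[1]);P=wcloud(s,p,R);hsv=cv2.cvtColor(s['pixels'],cv2.COLOR_RGB2HSV);z=P[...,2]
red=(((hsv[...,0]<6)|(hsv[...,0]>170))&(hsv[...,1]>150)).astype(np.uint8)
n,lab,st,c=cv2.connectedComponentsWithStats(red);i=lab[int(sys.argv[3]),int(sys.argv[2])]
print(st[i],c[i]);m=(lab==i)&(z>.075)
vu=np.argwhere(m);Q=P[m][:,:2]*1000
for Q in (Q,onplane(s,p,R,vu[:,::-1],.078)[:,:2]*1000):
    r=cv2.minAreaRect(Q.astype(np.float32));q=Q-Q.mean(0);w,V=np.linalg.eigh(q.T@q);a=V[:,1]
    print(m.sum(),Q.mean(0),r,np.degrees(np.arctan2(a[1],a[0])))
E
python3 key2.py w10 318 160
```

```text
[309 140  17  41 619] [316.9225 160.0565]
581 [ 468.1861 -295.0628] ((461.4145202636719, -295.4869384765625), (42.816978454589844, 11.004322052001953), 1.6937565803527832) -178.3338383420615
581 [ 468.1735 -295.0577] ((468.0145568847656, -294.8968505859375), (28.738906860351562, 11.629559516906738), 1.3109219074249268) -178.06967862230422
```

```bash
python3 plan.py .4685 -.295 .2 91.7
```

```text
t 8.8 p [ 0.521 -0.287  0.279] yaw 91.53717889801227 q [-0.589  0.128  1.536 -0.001  1.477 -2.187] F [0.027 0.703 0.191] w 0.08535268381303589
dp [ 2.636  1.75  -0.221] rot [-0.033 -0.009 -0.005]
```

{"method": "drive_tool", "body": {
  "dp": [
    [0.4,0.6,-0.1],
    [1,1.2,-0.2],
    [1.8,1.75,-0.22],
    [2.6,1.75,-0.22],
    [2.6,1.75,-0.22],
    [2.6,1.75,-0.22],
    [2.6,1.75,-0.22],
    [2.6,1.75,-0.22]
  ],
  "rot": [
    [0,0,0],
    [0,0,0],
    [0,0,0],
    [0,0,0],
    [0,0,0],
    [0,0,0],
    [0,0,0],
    [0,0,0]
  ],
  "fingers": [0,0,0,0,0,0,0,0.3],
  "newtons": 80
}}

```text
time: 9.47
tool_pos: [0.4704, -0.292, 0.2039]
tool_rot: [[0.003, -0.999, -0.033], [-0.002, -0.033, 0.999], [-1.0, -0.003, -0.002]]
contact_force: [0.3, -0.0, -0.1]
gripper_width: 0.0756
```

```bash
python3 - <<'E'
from wr import *
for i in range(3):
    o=ctrl.observe();print(o['time'],o['tool_pos']); wsnap('w11')
E
python3 plan.py .4685 -.295 .119 91.7
```

```text
9.4667 [ 0.4704 -0.292   0.2039]
9.5167 [ 0.4704 -0.2921  0.2038]
9.5667 [ 0.4702 -0.2921  0.2035]
t 9.6167 p [ 0.47  -0.292  0.203] yaw 91.85694343773835 q [-0.649  0.073  1.736  0.     1.329 -2.252] F [ 0.459  0.73  -0.07 ] w 0.059638610518347235
dp [ 2.806  0.056 -0.092] rot [ 0.031 -0.018  0.023]
```

View pics/w11.png

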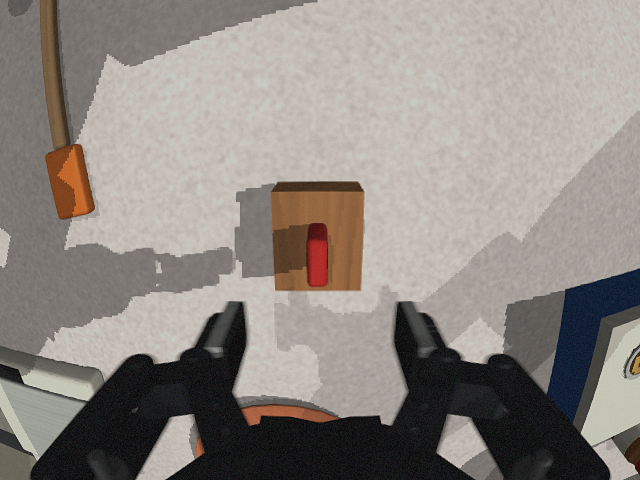

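```bash
python3 key2.py w11 318 250; python3 plan.py .4685 -.295 .119 91.7
```

```text
[ 307  223   21   64 1230] [317.0122 254.8585]
926 [ 467.223  -295.5746] ((436.21490478515625, -296.1058654785156), (93.76660919189453, 11.44074535369873), 1.2385752201080322) -177.81182948472502
926 [ 467.0331 -295.5751] ((467.2618103027344, -295.4228210449219), (29.275177001953125, 11.280631065368652), 1.2078567743301392) -177.44877245108145
t 9.6167 p [ 0.47  -0.292  0.203] yaw 91.85694343773835 q [-0.649  0.073  1.736  0.     1.329 -2.252] F [ 0.459  0.73  -0.07 ] w 0.059638610518347235
dp [ 2.806  0.056 -0.092] rot [ 0.031 -0.018  0.023]
```

{"method": "drive_tool", "body": {
  "dp": [
    [0.7,0.09,-0.11],
    [1.5,0.09,-0.11],
    [2.2,0.09,-0.11],
    [2.6,0.09,-0.11],
    [2.8,0.09,-0.11],
    [2.8,0.09,-0.11],
    [2.8,0.09,-0.11],
    [2.8,0.09,-0.11]
  ],
  "rot": [
    [0,0,0],
    [0,0,0],
    [0,0,0],
    [0,0,0],
    [0,0,0],
    [0,0,0],
    [0,0,0],
    [0,0,0]
  ],
  "fingers": [0.3,0.3,0.3,0.3,0.3,0.3,0.3,0.3]
}}

```text
time: 10.28
tool_pos: [0.4672, -0.2958, 0.1192]
tool_rot: [[0.002, -0.999, -0.032], [-0.002, -0.032, 0.999], [-1.0, -0.002, -0.002]]
contact_force: [0.5, -0.6, 0.3]
gripper_width: 0.0596
```

```bash
python3 - <<'E'
from wr import *
wsnap('w12')
E
python3 plan.py .4675 -.2954 .119 91.7
```

```text
t 10.3333 p [ 0.467 -0.296  0.119] yaw 91.84122519819992 q [-0.657  0.172  1.795  0.     1.172 -2.26 ] F [ 0.145  0.096 -0.034] w 0.05991445031606269
dp [ 0.009 -0.009  0.014] rot [ 0.028 -0.019  0.023]
```

View pics/w12.png

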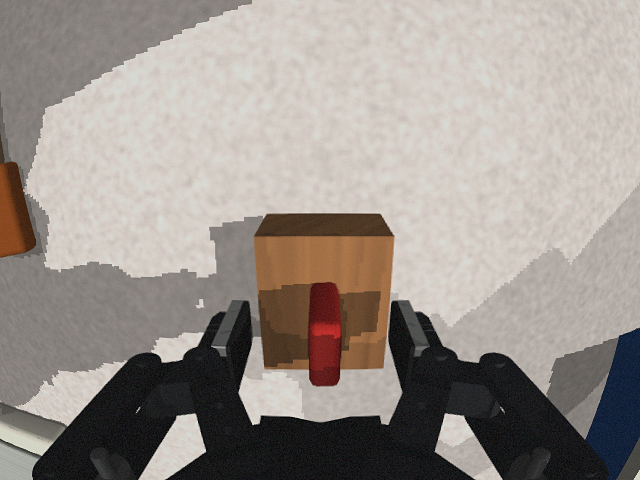

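{"method": "drive_tool", "body": {
  "dp": [
    [0,0,0],
    [0,0,0],
    [0,0,0],
    [0,0,0],
    [0,0,0],
    [0,0,0],
    [0,0,0],
    [0,0,0]
  ],
  "rot": [
    [0,0,0],
    [0,0,0],
    [0,0,0],
    [0,0,0],
    [0,0,0],
    [0,0,0],
    [0,0,0],
    [0,0,0]
  ],
  "fingers": [0.6,0.8,0.9,1,1,1,1,1],
  "newtons": 80
}}

```text
time: 11.0
tool_pos: [0.4665, -0.2953, 0.1181]
tool_rot: [[0.0, -0.999, -0.032], [-0.0, -0.032, 0.999], [-1.0, -0.0, -0.0]]
contact_force: [-1.7, 1.3, 5.7]
gripper_width: 0.0106
```

```bash
python3 - <<'E'
from wr import *
wsnap('w13')
E
python3 plan.py .4675 -.2954 .119 91.7
```

```text
t 11.05 p [ 0.467 -0.295  0.118] yaw 91.83709554827654 q [-0.657  0.173  1.796  0.     1.172 -2.26 ] F [-1.647  1.556  4.963] w 0.010948302028078654
dp [-0.03  -0.032 -0.005] rot [ 0.027 -0.004  0.005]
```

View pics/w13.png

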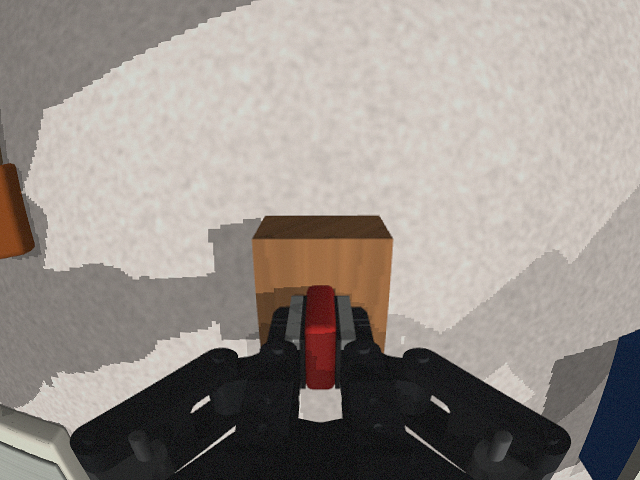

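{"method": "drive_tool", "body": {
  "dp": [
    [-0.4,0,0],
    [-0.9,0,0],
    [-1.5,0,0],
    [-2.2,0,0],
    [-3,0,0],
    [-3.8,0,0],
    [-4.3,0,0],
    [-4.3,0,0]
  ],
  "rot": [
    [0,0,0],
    [0,0,0],
    [0,0,0],
    [0,0,0],
    [0,0,0],
    [0,0,0],
    [0,0,0],
    [0,0,0]
  ],
  "fingers": [1,1,1,1,1,1,1,1]
}}

```text
time: 11.72
tool_pos: [0.4678, -0.2963, 0.2517]
tool_rot: [[0.006, -0.999, -0.032], [-0.004, -0.032, 0.999], [-1.0, -0.005, -0.005]]
contact_force: [-0.1, 0.3, -0.8]
gripper_width: 0.0111
```

```bash
python3 - <<'E'
from wr import *
wsnap('w14')
E
python3 plan.py .557 .0043 .245 101.1
```

```text
t 11.7667 p [ 0.467 -0.296  0.249] yaw 91.83853486747715 q [-0.657  0.032  1.692 -0.     1.413 -2.26 ] F [ 0.747 -0.769  0.104] w 0.010991315974258035
dp [ 0.123 -3.313  9.905] rot [-1.852 -0.036  0.036]
```

View pics/w14.png

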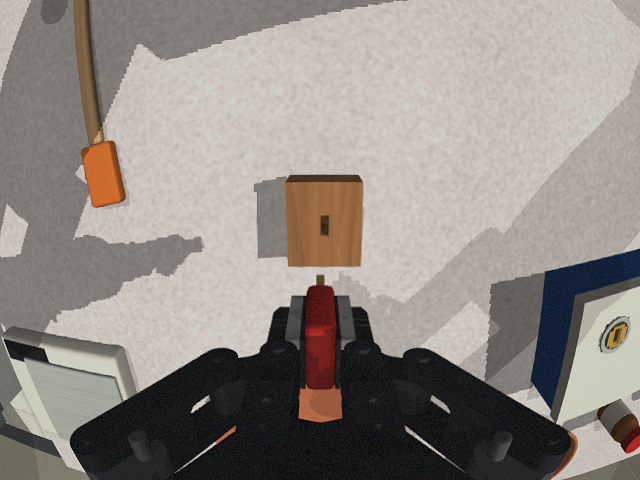

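{"method": "drive_tool", "body": {
  "dp": [
    [0,-0.4,1.1],
    [0,-0.8,2.4],
    [0,-1.2,3.6],
    [0,-1.6,4.9],
    [0,-2.1,6.2],
    [0,-2.5,7.5],
    [0,-2.9,8.7],
    [0,-3.3,9.9]
  ],
  "rot": [
    [-0.2,0,0],
    [-0.4,0,0],
    [-0.6,0,0],
    [-0.9,0,0],
    [-1.1,0,0],
    [-1.4,0,0],
    [-1.6,0,0],
    [-1.85,0,0]
  ],
  "fingers": [1,1,1,1,1,1,1,1]
}}

```text
time: 12.43
tool_pos: [0.555, 0.007, 0.2447]
tool_rot: [[-0.003, -0.981, -0.193], [0.0, -0.193, 0.981], [-1.0, 0.003, 0.001]]
contact_force: [0.9, -1.1, -0.5]
gripper_width: 0.0111
```

```bash
python3 - <<'E'
from wr import *
wsnap('w15');wsnap('w15')
E
python3 plan.py .557 .0043 .205 101.1
```

```text
t 12.5333 p [0.556 0.01  0.245] yaw 101.43709578627855 q [-0.075  0.048  1.684  0.002  1.412 -1.846] F [-0.518 -1.157 -0.773] w 0.010743130126682142
dp [ 1.323 -0.01  -0.201] rot [ 0.067  0.029 -0.022]
```

View pics/w15.png

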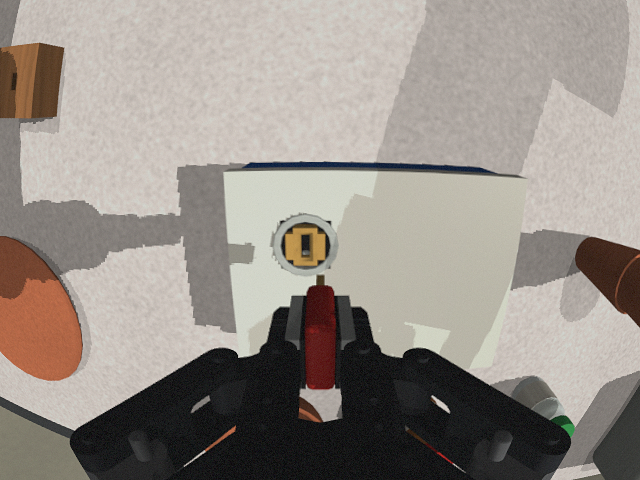

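```bash
python3 lock.py w15; cat > keyt.py <<'E'
from wr import *
import sys
s,p,R=wl(sys.argv[1]);P=wcloud(s,p,R);T=(P-p)@R;hsv=cv2.cvtColor(s['pixels'],cv2.COLOR_RGB2HSV)
red=(((hsv[...,0]<6)|(hsv[...,0]>170))&(hsv[...,1]>150)).astype(np.uint8)
n,lab,st,c=cv2.connectedComponentsWithStats(red);i=lab[345,320];m=lab==i
print(st[i],'x pct',np.percentile(T[m][:,0],[1,10,50,90,99]))
xt=np.percentile(T[m][:,0],5)
k=m&(T[...,0]<xt+.004);Q=T[k][:,1:]*1000;print('top',k.sum(),Q.mean(0),'min',np.percentile(Q,1,0),'max',np.percentile(Q,99,0),'med x',np.median(T[k][:,0]))
q=Q-Q.mean(0);w,V=np.linalg.eigh(q.T@q);print('axis vs tool y (deg)',np.degrees(np.arctan2(V[1,1],V[0,1])))
E
python3 keyt.py w15; python3 -c "
import cv2;a=cv2.imread('pics/w15.png')[200:400,230:410];cv2.imwrite('pics/c6.png',cv2.resize(a,None,fx=3,fy=3))"
```

```text
[ 284  224   42   42 1328] [304.9947 245.003 ]
plug circle (array([0.5568, 0.0027]), np.float64(0.015370804242186346)) enc ((556.8088989257812, 2.389113426208496), 15.702909469604492)
dark [297 226  17   2  29] [543.9011   0.2185  84.    ] ((543.8716430664062, 0.07111692428588867), (0.6721185445785522, 10.334969520568848), 11.312919616699219) axis 101.7058300646577
dark [301 233  12  28 292] [556.9287   3.5829  84.    ] ((557.204345703125, 3.5786173343658447), (18.781944274902344, 7.289358139038086), 11.04301929473877) axis 14.805937672126504
lid ((577.1824340820312, 59.70642852783203), (161.4374542236328, 211.5887451171875), 11.14978313446045)
[ 304  285   32  104 2935] x pct [0.039  0.0403 0.0415 0.064  0.0735]
top 1925 [ 1.1878 -1.417 ] min [-14.7352  -6.7225] max [13.3963  3.9157] med x 0.04094595023557392
axis vs tool y (deg) 179.97012863119187
```

View pics/c6.png

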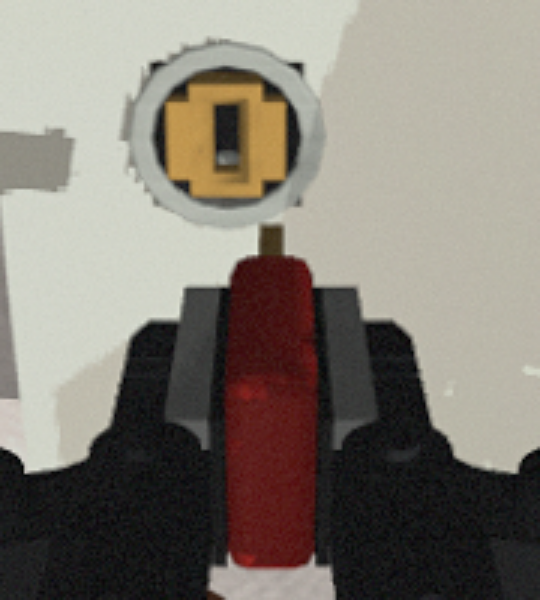

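{"method": "drive_tool", "body": {
  "dp": [
    [0.3,0,-0.1],
    [0.7,0,-0.2],
    [1.1,0,-0.2],
    [1.2,0,-0.2],
    [1.2,0,-0.2],
    [1.2,0,-0.2],
    [1.2,0,-0.2],
    [1.2,0,-0.2]
  ],
  "rot": [
    [0.07,0,0],
    [0.07,0,0],
    [0.07,0,0],
    [0.07,0,0],
    [0.07,0,0],
    [0.07,0,0],
    [0.07,0,0],
    [0.07,0,0]
  ],
  "fingers": [1,1,1,1,1,1,1,1]
}}

```text
time: 13.2
tool_pos: [0.5573, -0.0014, 0.2114]
tool_rot: [[0.001, -0.983, -0.186], [-0.0, -0.186, 0.983], [-1.0, -0.001, -0.0]]
contact_force: [0.0, 0.5, -0.8]
gripper_width: 0.011
```

```bash
python3 - <<'E'
from wr import *
print(wsnap('w16')[1]);print(wsnap('w16')[1])
E
python3 lock.py w16; python3 keyt.py w16;python3 plan.py .557 .0043 .205 101.1
 python3 -c "
import cv2;a=cv2.imread('pics/w16.png')[200:400,230:410];cv2.imwrite('pics/c7.png',cv2.resize(a,None,fx=3,fy=3))"
```

```text
[ 0.5573 -0.0014  0.2114]
[ 0.5573 -0.0013  0.2114]
[ 306  242   48   48 1597] [329.7063 264.8654]
plug circle (array([0.5565, 0.0025]), np.float64(0.015348414115666535)) enc ((556.5455322265625, 2.7958688735961914), 15.829741477966309)
dark [318 244  24   4  57] [543.7138   0.234   84.    ] ((543.6597290039062, 0.2109675407409668), (1.6484425067901611, 12.929140090942383), 8.089548110961914) axis 100.60040877108032
dark [310 249   6   5  20] [549.1109  -8.0971  84.    ] ((548.8966674804688, -8.568363189697266), (2.397052526473999, 2.833814859390259), 10.765352249145508) axis 142.41359893845458
dark [344 249   6   5  18] [545.8308   9.9631  84.    ] ((545.332275390625, 10.27716064453125), (2.4000821113586426, 2.8917064666748047), 10.645480155944824) axis 67.36002441609551
dark [316 254  23  31 424] [558.5479   3.108   84.    ] ((558.34326171875, 1.5440959930419922), (18.5792179107666, 12.77496337890625), 11.76607608795166) axis 176.73702068438126
lid ((578.4884033203125, 60.49174499511719), (163.86399841308594, 211.38778686523438), 11.242382049560547)
[ 304  285   33  104 2978] x pct [0.0393 0.0403 0.0415 0.0644 0.0739]
top 1937 [ 1.1554 -1.4527] min [-14.7149  -6.7297] max [13.3171  3.9084] med x 0.04096405800335942
axis vs tool y (deg) 179.8946856971799
t 13.3 p [ 0.557 -0.001  0.211] yaw 100.73091971182191 q [-0.094  0.077  1.717 -0.     1.346 -1.852] F [-0.071  0.448 -0.706] w 0.011012290315710263
dp [ 0.211 -0.025  0.181] rot [-0.074 -0.005  0.014]
```

View pics/c7.png

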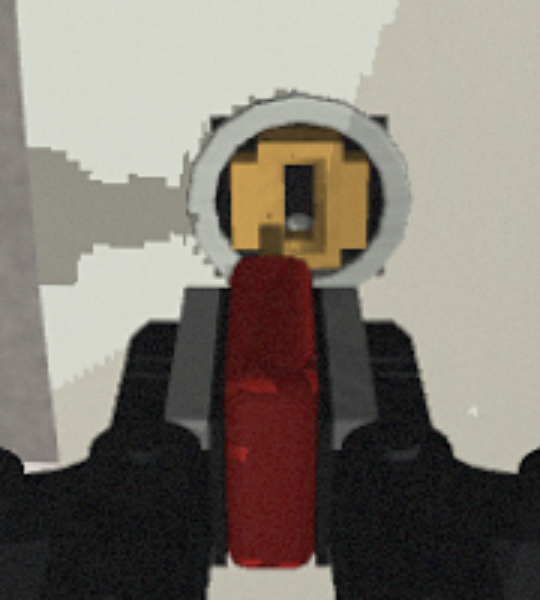

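```bash
python3 - <<'E'
from wr import *
s,p,R=wl('w16')
for uv in [(330,268.3),(330,265),(306.7,260),(352.7,260)]:
    Q=onplane(s,p,R,uv,.084);print(uv,Q,'tool',(Q-p)@R*1000)
# blade tip: near face at tool x ~.108-.004, pixel (320.2, 278)
for uv in [(316,281),(324.3,281),(320.2,276)]:
    o,d,c=rays(s,p,R,np.array(uv[0],float),np.array(uv[1],float));dt=d@R;ot=(o-p)@R
    for X in (.100,.104,.108):
        print(uv,X,(ot+dt*(X-ot[0])/dt[0])*1000)
T=(wcloud(s,p,R)-p)@R
print(T[270:284:3,316:325:2]*1000)
E
```

```text
(330, 268.3) [0.5574 0.0032 0.084 ] tool [127.4285  -0.7425   4.4054]
(330, 265) [0.5554 0.0028 0.084 ] tool [127.4256   1.3009   4.3847]
(306.7, 260) [ 0.5549 -0.0108  0.084 ] tool [127.4266   4.3626  -8.8876]
(352.7, 260) [0.55   0.0149 0.084 ] tool [127.4165   4.3463  17.2987]
(316, 281) 0.1 [100.       3.7585  -3.3475]
(316, 281) 0.104 [104.       1.9353  -3.3911]
(316, 281) 0.108 [108.       0.1121  -3.4346]
(324.3, 281) 0.1 [100.      3.759   0.803]
(324.3, 281) 0.104 [104.       1.9358   0.8574]
(324.3, 281) 0.108 [108.       0.1125   0.9118]
(320.2, 276) 0.1 [100.       6.496   -1.2491]
(320.2, 276) 0.104 [104.       4.7374  -1.2431]
(320.2, 276) 0.108 [108.       2.9788  -1.2372]
[[[128.7445  -2.3515  -3.636 ]
  [127.531   -1.8405  -2.4742]
  [127.7734  -1.9421  -1.3253]
  [128.4301  -2.2182  -0.1708]
  [128.8137  -2.3799   0.988 ]]

 [[128.4989  -4.135   -3.6399]
  [128.4581  -4.1167  -2.4816]
  [127.9805  -3.9109  -1.3242]
  [129.1039  -4.394   -0.1617]
  [129.1716  -4.4235   1.0008]]

 [[103.4272   4.9882  -3.3748]
  [102.373    5.4524  -2.3548]
  [103.2688   5.0588  -1.3456]
  [102.9054   5.2186  -0.3343]
  [102.3835   5.4476   0.6707]]

 [[ 99.7575   4.966   -3.3408]
  [ 98.8302   5.3834  -2.3398]
  [100.9054   4.4513  -1.3469]
  [100.2206   4.759   -0.3484]
  [ 99.761    4.965    0.645 ]]

 [[ 96.6334   4.7527  -3.3127]
  [ 96.4777   4.825   -2.3306]
  [ 96.1805   4.9618  -1.3505]
  [ 96.7199   4.7141  -0.3681]
  [ 95.4245   5.3082   0.5973]]]
```

{"method": "drive_tool", "body": {
  "dp": [
    [0,0,0.1],
    [0,0,0.19],
    [0.1,0,0.19],
    [0.2,0,0.19],
    [0.35,0,0.19],
    [0.35,0,0.19],
    [0.35,0,0.19],
    [0.35,0,0.19]
  ],
  "rot": [
    [-0.08,0,0],
    [-0.08,0,0],
    [-0.08,0,0],
    [-0.08,0,0],
    [-0.08,0,0],
    [-0.08,0,0],
    [-0.08,0,0],
    [-0.08,0,0]
  ],
  "fingers": [1,1,1,1,1,1,1,1]
}}

```text
time: 13.97
tool_pos: [0.5558, 0.0045, 0.1999]
tool_rot: [[-0.0, -0.981, -0.193], [0.0, -0.193, 0.981], [-1.0, 0.0, 0.0]]
contact_force: [0.9, -0.0, -1.2]
gripper_width: 0.0105
```

```bash
python3 - <<'E'
from wr import *
print(wsnap('w17')[1]);print(wsnap('w17')[1])
E
python3 plan.py .557 .0043 .162 101.1
 python3 -c "
import cv2;a=cv2.imread('pics/w17.png')[200:400,230:410];cv2.imwrite('pics/c8.png',cv2.resize(a,None,fx=3,fy=3))"
```

```text
[0.5558 0.0045 0.1999]
[0.5559 0.0045 0.2002]
t 14.0667 p [0.556 0.005 0.2  ] yaw 101.13322499699508 q [-0.084  0.085  1.73  -0.     1.327 -1.849] F [-0.098  0.283 -1.057] w 0.01103485676238235
dp [ 1.274 -0.034 -0.014] rot [ 0.007 -0.001  0.002]
```

View pics/c8.png

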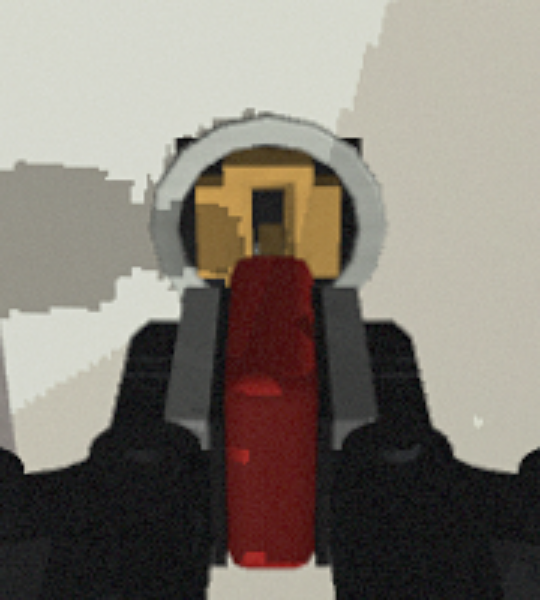

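{"method": "drive_tool", "body": {
  "dp": [
    [0,-0.03,-0.01],
    [0.1,-0.03,-0.01],
    [0.2,-0.03,-0.01],
    [0.3,-0.03,-0.01],
    [0.4,-0.03,-0.01],
    [0.5,-0.03,-0.01],
    [0.5,-0.03,-0.01],
    [0.5,-0.03,-0.01]
  ],
  "rot": [
    [0,0,0],
    [0,0,0],
    [0,0,0],
    [0,0,0],
    [0,0,0],
    [0,0,0],
    [0,0,0],
    [0,0,0]
  ],
  "fingers": [1,1,1,1,1,1,1,1]
}}

```text
time: 14.73
tool_pos: [0.5566, 0.0045, 0.1847]
tool_rot: [[-0.001, -0.981, -0.193], [0.0, -0.193, 0.981], [-1.0, 0.001, 0.0]]
contact_force: [-0.2, 0.5, -0.7]
gripper_width: 0.0108
```

```bash
python3 - <<'E'
from wr import *
wsnap('w18')
E
python3 plan.py .557 .0043 .162 101.1
 python3 -c "
import cv2;a=cv2.imread('pics/w18.png')[200:400,230:410];cv2.imwrite('pics/c9.png',cv2.resize(a,None,fx=3,fy=3))"
```

```text
t 14.7833 p [0.557 0.004 0.185] yaw 101.13834278108114 q [-0.084  0.103  1.74  -0.     1.299 -1.849] F [-1.304  0.367 -1.005] w 0.011034571948103847
dp [ 0.762 -0.013 -0.007] rot [ 0.008  0.001 -0.007]
```

View pics/c9.png

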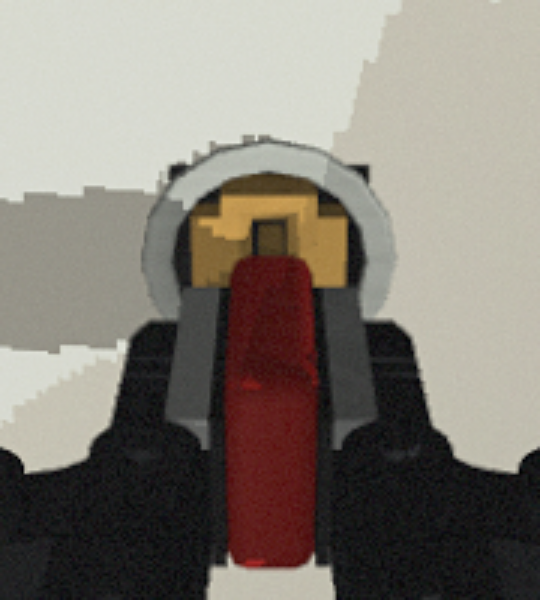

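{"method": "drive_tool", "body": {
  "dp": [
    [0.1,0,0],
    [0.15,0,0],
    [0.2,0,0],
    [0.25,0,0],
    [0.3,0,0],
    [0.35,0,0],
    [0.4,0,0],
    [0.4,0,0]
  ],
  "rot": [
    [0.5,0,0],
    [-0.5,0,0],
    [0.5,0,0],
    [-0.5,0,0],
    [0.5,0,0],
    [-0.5,0,0],
    [0.5,0,0],
    [0,0,0]
  ],
  "fingers": [1,1,1,1,1,1,1,1]
}}

```text
time: 15.45
tool_pos: [0.5554, 0.0042, 0.1723]
tool_rot: [[-0.004, -0.982, -0.188], [-0.0, -0.188, 0.982], [-1.0, 0.004, 0.0]]
contact_force: [-4.7, -3.7, -1.0]
gripper_width: 0.0109
```

```bash
python3 plan.py .557 .0043 .162 101.1
```

```text
t 15.45 p [0.555 0.004 0.172] yaw 100.81443690365595 q [-0.084  0.116  1.75  -0.001  1.279 -1.844] F [-4.682 -3.651 -0.997] w 0.01086478221242429
dp [ 0.344 -0.053 -0.007] rot [-0.057  0.003 -0.041]
```

{"method": "drive_tool", "body": {
  "dp": [
    [0.1,0.02,0],
    [0.15,0.03,0],
    [0.2,0.03,0],
    [0.25,0.03,0],
    [0.3,0.03,0],
    [0.35,0.03,0],
    [0.4,0.03,0],
    [0.4,0.03,0]
  ],
  "rot": [
    [0.5,0,0],
    [-0.5,0,0],
    [0.5,0,0],
    [-0.5,0,0],
    [0.5,0,0],
    [-0.5,0,0],
    [0.5,0,0],
    [0,0,0]
  ],
  "fingers": [1,1,1,1,1,1,1,1]
}}

```text
time: 16.12
tool_pos: [0.5564, 0.0042, 0.1621]
tool_rot: [[0.001, -0.982, -0.188], [-0.0, -0.188, 0.982], [-1.0, -0.001, -0.0]]
contact_force: [-0.3, -0.5, 3.1]
gripper_width: 0.0109
```

```bash
python3 - <<'E'
from wr import *
wsnap('w20')
E
python3 keyt.py w20; python3 plan.py .557 .0043 .162 101.1
 python3 -c "
import cv2;a=cv2.imread('pics/w20.png')[200:400,230:410];cv2.imwrite('pics/c10.png',cv2.resize(a,None,fx=3,fy=3))"
```

```text
[ 304  286   32  103 2975] x pct [0.0392 0.0403 0.0415 0.0645 0.0737]
top 1931 [ 1.1445 -1.4445] min [-14.7655  -6.7209] max [13.3633  3.9197] med x 0.04091680077835744
axis vs tool y (deg) 179.96234488384545
t 16.1667 p [0.556 0.004 0.162] yaw 101.32907826483594 q [-0.085  0.126  1.759 -0.     1.254 -1.853] F [-1.85   0.127  3.195] w 0.011002327728057851
dp [ 0.002 -0.021  0.004] rot [ 0.046 -0.008  0.015]
```

View pics/c10.png

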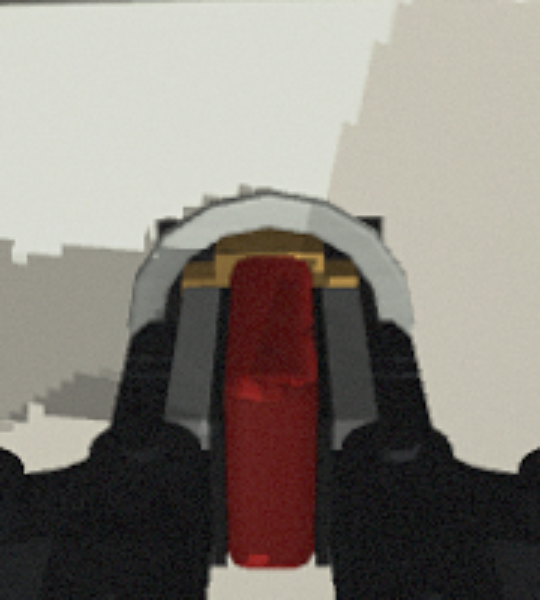

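{"method": "drive_tool", "body": {
  "dp": [
    [0.05,0,0],
    [0.1,0,0],
    [0.1,0,0],
    [0.1,0,0],
    [0.1,0,0],
    [0.1,0,0],
    [0.1,0,0],
    [0.1,0,0]
  ],
  "rot": [
    [0.4,0,0],
    [-0.4,0,0],
    [0.4,0,0],
    [-0.4,0,0],
    [0,0,0],
    [0,0,0],
    [0,0,0],
    [0,0,0]
  ],
  "fingers": [1,1,1,1,1,1,1,1]
}}

```text
time: 16.83
tool_pos: [0.5568, 0.004, 0.1618]
tool_rot: [[0.002, -0.981, -0.193], [-0.001, -0.193, 0.981], [-1.0, -0.002, -0.001]]
contact_force: [-12.2, -0.5, 25.8]
gripper_width: 0.0103
```

```bash
python3 - <<'E'
from wr import *
wsnap('w21')
print(ctrl.observe()['wrist_torque'])
E
python3 keyt.py w21; python3 plan.py .557 .0043 .162 101.1
```

```text
[-0.2074  2.3449 -0.0114]
[ 304  286   32  103 2976] x pct [0.0394 0.0402 0.0415 0.0644 0.0736]
top 1931 [ 1.0937 -1.451 ] min [-14.7919  -6.709 ] max [13.3334  3.9024] med x 0.04090656292447117
axis vs tool y (deg) 179.85570313480875
t 16.8833 p [0.557 0.004 0.162] yaw 101.13634678304003 q [-0.085  0.127  1.759 -0.001  1.253 -1.85 ] F [-12.332  -0.795  25.346] w 0.011001548032617929
dp [-0.004 -0.008  0.01 ] rot [ 0.007 -0.014  0.024]
```

{"method": "drive_tool", "body": {
  "dp": [
    [-0.03,0.03,0],
    [-0.05,0.04,0],
    [-0.05,0.04,0],
    [-0.05,0.04,0],
    [-0.05,0.04,0],
    [-0.05,0.04,0],
    [-0.05,0.04,0],
    [-0.05,0.04,0]
  ],
  "rot": [
    [0,0,0],
    [0,0,0],
    [0.5,0,0],
    [1,0,0],
    [2,0,0],
    [3,0,0],
    [3,0,0],
    [3,0,0]
  ],
  "fingers": [1,1,1,1,1,1,1,1]
}}

```text
time: 17.55
tool_pos: [0.5562, 0.0041, 0.162]
tool_rot: [[0.004, -0.998, 0.068], [-0.0, 0.068, 0.998], [-1.0, -0.004, 0.0]]
contact_force: [-1.5, 1.5, 10.5]
gripper_width: 0.0109
```

```bash
python3 - <<'E'
from wr import *
print(ctrl.observe()['wrist_torque'])
E
python3 plan.py .557 .0043 .162 86.1
```

```text
[0.1601 0.4041 0.0126]
t 17.55 p [0.556 0.004 0.162] yaw 86.10028888115359 q [-0.085  0.124  1.762  0.     1.252 -1.588] F [-1.528  1.489 10.486] w 0.01093082404978186
dp [-0.    -0.027  0.009] rot [0.    0.002 0.044]
```

{"method": "drive_tool", "body": {
  "dp": [
    [0,0,0],
    [0,0,0],
    [0,0,0],
    [0,0,0],
    [0,0,0],
    [0,0,0],
    [0,0,0],
    [0,0,0]
  ],
  "rot": [
    [1,0,0],
    [2,0,0],
    [3,0,0],
    [4,0,0],
    [5,0,0],
    [6,0,0],
    [7,0,0],
    [7,0,0]
  ],
  "fingers": [1,1,1,1,1,1,1,1]
}}

```text
time: 18.22
tool_pos: [0.5563, 0.0046, 0.162]
tool_rot: [[0.004, -0.775, 0.632], [0.001, 0.632, 0.775], [-1.0, -0.003, 0.003]]
contact_force: [-1.2, 3.7, 10.3]
gripper_width: 0.0108
```

```bash
python3 - <<'E'
from wr import *
print(ctrl.observe()['wrist_torque'])
E
python3 plan.py .557 .0043 .162 86.1
```

```text
[0.6235 0.2936 0.0703]
t 18.2167 p [0.556 0.005 0.162] yaw 50.82405165461248 q [-0.084  0.124  1.762  0.001  1.251 -0.972] F [-1.207  3.742 10.333] w 0.01076203042797008
dp [ 0.    -0.026  0.007] rot [-7.055  0.027  0.041]
```

{"method": "drive_tool", "body": {
  "dp": [
    [0,0.01,0.01],
    [0,0.01,0.01],
    [0,0.01,0.01],
    [0,0.01,0.01],
    [0,0.01,0.01],
    [0,0.01,0.01],
    [0,0.01,0.01],
    [0,0.01,0.01]
  ],
  "rot": [
    [1.2,0,0],
    [2.4,0,0],
    [3.6,0,0],
    [4.8,0,0],
    [6,0,0],
    [7.2,0,0],
    [8,0,0],
    [8.6,0,0]
  ],
  "fingers": [1,1,1,1,1,1,1,1]
}}

```text
time: 18.88
tool_pos: [0.5566, 0.0052, 0.162]
tool_rot: [[0.005, -0.138, 0.99], [0.001, 0.99, 0.138], [-1.0, 0.0, 0.005]]
contact_force: [2.2, 4.9, 7.0]
gripper_width: 0.0114
```

```bash
python3 - <<'E'
from wr import *
wsnap('w22');print(ctrl.observe()['wrist_torque'])
E
python3 plan.py .557 .0043 .162 4;python3 keyt.py w22
```

```text
[ 0.7167 -0.3732  0.1454]
t 18.9333 p [0.557 0.005 0.162] yaw 7.750054424677405 q [-0.084  0.124  1.762  0.002  1.25  -0.219] F [2.337 3.723 7.492] w 0.01098915103967373
dp [ 0.001 -0.031  0.006] rot [ 0.75   0.063 -0.005]
[ 304  286   33  103 2981] x pct [0.0394 0.0403 0.0416 0.0642 0.0736]
top 1936 [-0.2988  0.0091] min [-16.3692  -5.2684] max [11.8241  5.3553] med x 0.04097670177110626
axis vs tool y (deg) 179.86821355733838
```

View pics/w22.png

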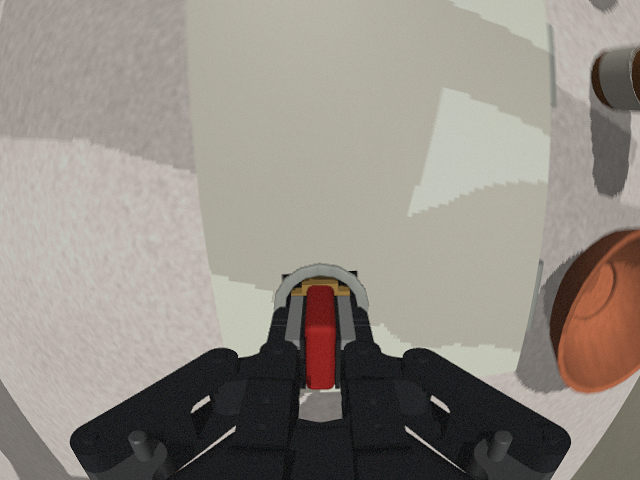

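{"method": "drive_tool", "body": {
  "dp": [
    [0,0.01,0],
    [0,0.01,0],
    [0,0.01,0],
    [0,0.01,0],
    [0,0.01,0],
    [0,0.01,0],
    [0,0.01,0],
    [0,0.01,0]
  ],
  "rot": [
    [0.3,0,0],
    [0.7,0,0],
    [0.8,0,0],
    [0.8,0,0],
    [0.8,0,0],
    [0.8,0,0],
    [0.8,0,0],
    [0.8,0,0]
  ],
  "fingers": [1,1,1,1,1,1,1,1]
}}

```text
time: 19.6
tool_pos: [0.5569, 0.0053, 0.162]
tool_rot: [[0.006, -0.072, 0.997], [0.001, 0.997, 0.072], [-1.0, 0.0, 0.006]]
contact_force: [3.7, 3.5, 6.7]
gripper_width: 0.0107
```

```bash
python3 - <<'E'
from wr import *
wsnap('w23');print(ctrl.observe()['wrist_torque'])
s=snap('top','top23');snap('scene','sc23')
E
python3 plan.py .557 .0043 .162 4;python3 keyt.py w23
python3 -c "
import cv2,numpy as np;a=cv2.imread('pics/w23.png')[250:350,260:380];a=cv2.resize(a,None,fx=5,fy=5)
cv2.imwrite('pics/c11.png',a)
b=cv2.resize(cv2.imread('pics/sc23.png')[150:290,280:430],None,fx=4,fy=4);cv2.imwrite('pics/c12.png',b)"
```

```text
[ 0.6163 -0.6266  0.1111]
t 19.75 p [0.557 0.005 0.162] yaw 4.148393988744917 q [-0.083  0.124  1.762  0.001  1.25  -0.156] F [2.817 2.75  6.441] w 0.010935685925639576
dp [ 0.001 -0.033  0.001] rot [ 0.03   0.07  -0.003]
[ 304  286   32  103 2991] x pct [0.0392 0.0403 0.0416 0.0643 0.0737]
top 1940 [-0.3983  0.1072] min [-16.3217  -5.1881] max [11.7051  5.4418] med x 0.04099736142650001
axis vs tool y (deg) -179.9879049142716
```

View pics/c11.png

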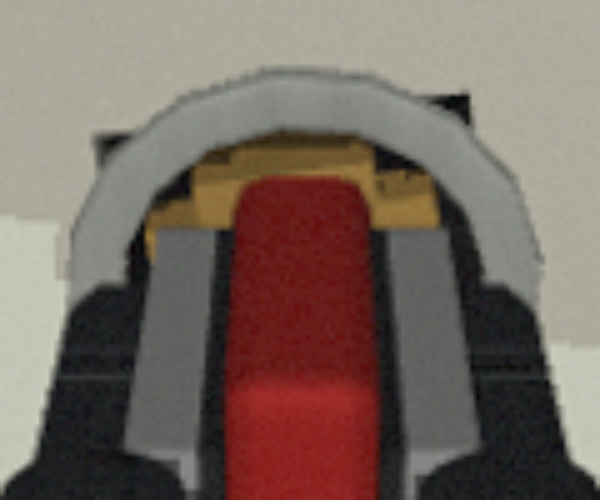

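View pics/c12.png

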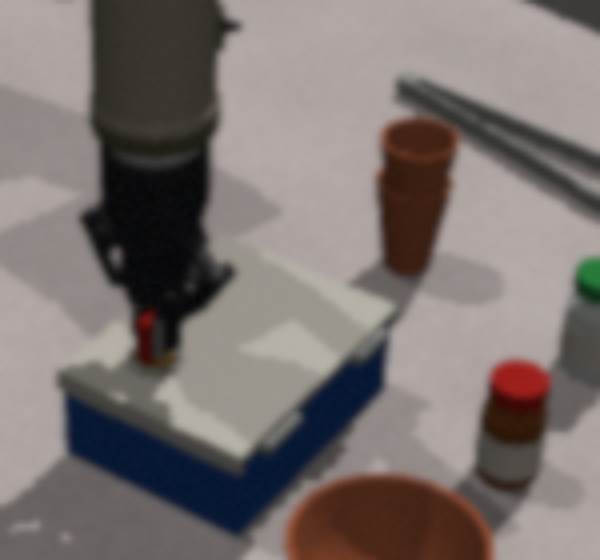

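```bash
python3 -c "
from rig import ctrl
o=ctrl.observe();print(o['time'],o['tool_pos'],o['gripper_width'],o['qvel'].round(3));print(ctrl.sign_off())"
```

```text
19.75 [0.55690204 0.0052909  0.16203718] 0.010935685925639576 [-0.001 -0.001  0.003 -0.001  0.001  0.   ]
the job is handed in; nothing more can be done
None
```

I nested the lid cup in its twin, pushed the key home in the lock, turned it clockwise, and handed the job in at 19.75 s with the key still gripped and held turned. No verdict was reported.

- **Cups:** After release, the two rims measured about 1 mm apart sideways, with the upper rim at 0.125 m as it should be. The last scene picture still shows them upright and nested.
- **Key home:** The key met a firm stop at TCP height 0.1618 m, against about 0.162 m expected. The gripper was still pushing down with about 6 N at the end. The key had not slipped in the grip, and its tilt should be small, since the tool was within about 0.01 rad of vertical.
- **Turn:** The tool turned about 97° (1.69 rad). With the stated play, that puts the plug at roughly 1.5 rad. The picture shows the plug trailing the key by about 6–10°, which agrees. I did not measure the plug angle directly.
- **Grip:** The last commanded grip force was 80 N; I did not measure the actual contact force.

**Disagreements:** Wrist-camera positions were off by about 1–1.5 mm sideways, within the stated calibration, so I aligned the key to the slot relative to each other. The wrist torque while turning read up to 0.145 N m, above the lock's stated 0.10 N m, then settled at 0.11 N m. No planned path came close to the bystanders, but I did not measure their positions at the end.

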